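Pack the spice row into its travel tray, in order, and block the gap

ROBOT

A 6-joint arm with a two-finger parallel gripper is mounted at the origin on a cart in front of the work surface, level with it; the furniture and walls round the work are solid. World frame = base frame: x ahead of the robot, y to its left, z up, the work surface at z = 0. Lengths are in m, angles in degrees, forces in N, time in s.
With the tool pointing down it reaches from about 0.375 to 0.9 m from the base axis. Payload 3.1 kg.
Tool frame: the origin (TCP) lies on the centre line of the jaws, within the pads' length; the fingertips stand 25 mm ahead of it and the grasp point (between the pads) lies 6 mm ahead of it; z points along the fingers, y is the line along which they close (so a half turn about z gives the same grasp; the last joint's range is limited). The gripper opens to 87 mm and grips with 3 to 60 N. Pads are 19 mm wide; open, the fingers measure 117 mm over their backs; the gripper's body (75 mm by 190 mm) begins 51 mm behind the grasp point.
Start: joints at [59.903, 30.224, 82.088, -0, 67.689, -10.227], TCP at [0.212, 0.588, 0.248] pointing down, gripper open.
Joint ranges: [-176.69, 176.69], [-43.24, 126.21], [12.49, 139.97], [-82, 262], [0, 151.66], [-163.58, 163.58]. Speed limits (degrees/s): [159.86, 159.86, 180, 180, 180, 180].

INTERFACE

Orientations are given as a 3x3 rotation matrix whose columns are the frame's x, y, z axes.
In Python, from rig import * gives the robot as it stands.
- The arm moves only by the tool step_arm, never from a script. Its argument "steps" is a list of rows, each a list of 7 numbers: the shift along the tool's x, y, z normalised to -1 to 1, where 1 is 0.3 m, then the turn, a rotation vector about the tool's x, y, z normalised to -1 to 1, where 1 is 45 degrees, then the gripper's target within -1 to 1 (shut at 1, half-way at 0, fully open at -1). A call has 1 to 8 rows; each row is the pose to reach, as a shift and turn from the pose commanded when the call began, along the tool's axes at that moment; what a row does not reach only later rows make up. A row lasts 1/12 s, in which the tool goes at most 41.7 mm and 7.16 degrees, less where a joint would pass 70% of its speed; a pose out of reach is approached as far as the arm can. A call with a number of a shift or a turn outside -1 to 1 is refused whole. A call with a gripper value outside its range is refused whole. The fingers move at their own pace and stop on an object; the grip force is fixed at half the most. Time passes only in rows, so rows that repeat a pose let the fingers close. It gives the time, the measured TCP pose, the force, the opening and the grip force at its end, in the units of the state.
- read_state(): the state, without advancing time (a new reading comes with each control period).
- capture(name): name is "scene" or "top" or "wrist"; returns a dict with "image" (480x640x3 uint8, red, green, blue), "vertical_fov" (degrees; the focal length in pixels is half the picture's height over the tangent of half this angle, whatever the lens; pixels are square), "cx", "cy" (the principal point, pixels), "k1" (the pictures are not rectified: a ray, as slopes to the right and down, at radius r is drawn at 1 + k1 r^2 times it, then the intrinsics apply), "world_from_camera" (4x4, takes a point from camera to world coordinates); the wrist camera has in their place "T_tool_cam" (4x4, takes a point from camera to tool coordinates, whose origin is the TCP and whose axes are the flange's). Camera axes: x right, y down, z forward; pixel columns grow to the right and rows downward; lengths in m; the calibration is good to about 2 mm. A picture is of the moment at which its call begins: read the wrist's pose just before it. There is no depth.
- hand_in(): hands the job in; it is judged then, once.
The state is a dict: "time_s": time; "joint_positions": joint angles; "qvel": joint speeds; "tau": joint torques, N m; "position": TCP position; "tcp_rot": TCP orientation; "force": force on the tool from outside, world axes, zero at the start; "moment": the same for the moment, N m; "opening": opening from 0.0 (shut) to 1.0 (fully open); "grasp_force": force on a finger pad.
Only numpy, scipy, OpenCV 4.12 (cv2) and the standard library are available. Lean on these libraries where they do the work, as an engineer would, in place of code of your own. Each camera call takes 0.05 s, during which the arm holds its last target. There are 200 camera calls.

TASK

Move the four spice jars from the pale spice block into the dark packing tray for the trip, standing side by side from the tray's left end in the same left-to-right order in which they stand in the block now. Then stand the square wooden filler block in the gap left at the tray's right end so that the row cannot slide about; everything must stand upright on the tray's floor, and no jar may be knocked over on the way.

Things in the scene. Friction and masses are not known exactly. Their poses are not given: they have to be found in the camera images.
- spice_block: Where the row starts: pale wooden plank 84 x 290 x 30 mm, fixed, with four round wells 55 mm wide and 15 mm deep (bottom 15 mm above the worktop). Origin: centre of its underside; y along the row, to the left as the robot sees it. Wells at y = +105, +35, -35, -105 mm, one jar in each, in an order that differs every time.
- tray: Dark wooden packing tray, fixed, left or right of the block: one channel 62 mm wide (x), 248 mm long (y). Floor 8 mm thick, sides 32 mm high, end boards 58 mm high (from the worktop). Origin: centre of its underside; y to the left as the robot sees it: inner faces of its left and right ends at y = +124 and -124 mm. Jars and filler add up to 220 mm: about 5 mm to spare per gap.
- brown_jar: Round spice jar with a dark brown lid and a dark label, 41 mm wide, 105 mm tall. Origin: centre of its underside, z up; yaw means nothing. Starts upright in a well of spice_block.
- green_jar: Round spice jar with a green lid and a white, green and red label, 45 to 46 mm wide, 106 mm tall (a like jar far to the right beside the big bowl has no part in this). Origin: centre of its underside, z up; yaw means nothing. Starts upright in a well of spice_block.
- salt: Clear glass salt shaker with a grey domed top, 90 mm tall, body 44 mm wide up to about 66 mm, top 34 mm wide. Origin: centre of its underside, z up; yaw means nothing. Starts upright in a well of spice_block.
- yellow_jar: Round amber glass jar with a white label and a ribbed yellow lid, 43 mm wide, 98 mm tall (glass up to 70 mm, lid 41 mm wide from 77 mm up). Origin: centre of its underside, z up; yaw means nothing. Starts upright in a well of spice_block.
- filler: Square block of pale wood, 46 x 46 mm and 70 mm tall; the lowest 13 mm taper to 41 x 41 mm at the foot. Stands upright on the worktop beyond the outer end of the tray or of the spice block (a mandarin lies beyond the other). Origin: centre of its underside, z up, x and y square to its sides; any quarter turn is as good as another.
Things that resemble listed ones, but are neither listed nor needed, are in the scene too. Leave any blue or pink look-alike of the green_jar alone.

How it is judged (in metres and radians):
At the end, for the whole second after the job is handed in: All four jars and the filler stand upright (within 0.15 rad) and at rest on the tray's floor inside the channel; the jars, from left to right, are in the order they had in the spice block, and the filler is at the right-hand end of the row (z of brown_jar in the frame of tray between 0.003 and 0.014 m and x of brown_jar in the frame of tray between -0.02 and 0.02 m and angle between each of brown_jar, green_jar, salt, yellow_jar, filler's own z axis and vertical below 0.15 rad and linear speed of each of brown_jar, green_jar, salt, yellow_jar, filler below 0.02 m/s and z of green_jar in the frame of tray between 0.003 and 0.014 m and x of green_jar in the frame of tray between -0.02 and 0.02 m and z of salt in the frame of tray between 0.003 and 0.014 m and x of salt in the frame of tray between -0.02 and 0.02 m and z of yellow_jar in the frame of tray between 0.003 and 0.014 m and x of yellow_jar in the frame of tray between -0.02 and 0.02 m and z of filler in the frame of tray between 0.003 and 0.014 m and x of filler in the frame of tray between -0.02 and 0.02 m and y of filler in the frame of tray below -0.0653 m and ((world y of tray above 0 m and ((y of brown_jar in the frame of tray between 0.0673 and 0.124 m and distance of brown_jar from where it was at the start of the episode between 0.2917 and 0.3743 m) or (y of brown_jar in the frame of tray between 0.023 and 0.0673 m and distance of brown_jar from where it was at the start of the episode between 0.3329 and 0.3988 m) or (y of brown_jar in the frame of tray between -0.0212 and 0.023 m and distance of brown_jar from where it was at the start of the episode between 0.356 and 0.424 m) or (y of brown_jar in the frame of tray between -0.0653 and -0.0212 m and distance of brown_jar from where it was at the start of the episode between 0.3816 and 0.4619 m)) and ((y of green_jar in the frame of tray between 0.0673 and 0.124 m and distance of green_jar from where it was at the start of the episode between 0.2917 and 0.3743 m) or (y of green_jar in the frame of tray between 0.023 and 0.0673 m and distance of green_jar from where it was at the start of the episode between 0.3329 and 0.3988 m) or (y of green_jar in the frame of tray between -0.0212 and 0.023 m and distance of green_jar from where it was at the start of the episode between 0.356 and 0.424 m) or (y of green_jar in the frame of tray between -0.0653 and -0.0212 m and distance of green_jar from where it was at the start of the episode between 0.3816 and 0.4619 m)) and ((y of salt in the frame of tray between 0.0673 and 0.124 m and distance of salt from where it was at the start of the episode between 0.2917 and 0.3743 m) or (y of salt in the frame of tray between 0.023 and 0.0673 m and distance of salt from where it was at the start of the episode between 0.3329 and 0.3988 m) or (y of salt in the frame of tray between -0.0212 and 0.023 m and distance of salt from where it was at the start of the episode between 0.356 and 0.424 m) or (y of salt in the frame of tray between -0.0653 and -0.0212 m and distance of salt from where it was at the start of the episode between 0.3816 and 0.4619 m)) and ((y of yellow_jar in the frame of tray between 0.0673 and 0.124 m and distance of yellow_jar from where it was at the start of the episode between 0.2917 and 0.3743 m) or (y of yellow_jar in the frame of tray between 0.023 and 0.0673 m and distance of yellow_jar from where it was at the start of the episode between 0.3329 and 0.3988 m) or (y of yellow_jar in the frame of tray between -0.0212 and 0.023 m and distance of yellow_jar from where it was at the start of the episode between 0.356 and 0.424 m) or (y of yellow_jar in the frame of tray between -0.0653 and -0.0212 m and distance of yellow_jar from where it was at the start of the episode between 0.3816 and 0.4619 m))) or (world y of tray below 0 m and ((y of brown_jar in the frame of tray between 0.0673 and 0.124 m and distance of brown_jar from where it was at the start of the episode between 0.3374 and 0.419 m) or (y of brown_jar in the frame of tray between 0.023 and 0.0673 m and distance of brown_jar from where it was at the start of the episode between 0.3118 and 0.3791 m) or (y of brown_jar in the frame of tray between -0.0212 and 0.023 m and distance of brown_jar from where it was at the start of the episode between 0.2883 and 0.3535 m) or (y of brown_jar in the frame of tray between -0.0653 and -0.0212 m and distance of brown_jar from where it was at the start of the episode between 0.2466 and 0.3302 m)) and ((y of green_jar in the frame of tray between 0.0673 and 0.124 m and distance of green_jar from where it was at the start of the episode between 0.3374 and 0.419 m) or (y of green_jar in the frame of tray between 0.023 and 0.0673 m and distance of green_jar from where it was at the start of the episode between 0.3118 and 0.3791 m) or (y of green_jar in the frame of tray between -0.0212 and 0.023 m and distance of green_jar from where it was at the start of the episode between 0.2883 and 0.3535 m) or (y of green_jar in the frame of tray between -0.0653 and -0.0212 m and distance of green_jar from where it was at the start of the episode between 0.2466 and 0.3302 m)) and ((y of salt in the frame of tray between 0.0673 and 0.124 m and distance of salt from where it was at the start of the episode between 0.3374 and 0.419 m) or (y of salt in the frame of tray between 0.023 and 0.0673 m and distance of salt from where it was at the start of the episode between 0.3118 and 0.3791 m) or (y of salt in the frame of tray between -0.0212 and 0.023 m and distance of salt from where it was at the start of the episode between 0.2883 and 0.3535 m) or (y of salt in the frame of tray between -0.0653 and -0.0212 m and distance of salt from where it was at the start of the episode between 0.2466 and 0.3302 m)) and ((y of yellow_jar in the frame of tray between 0.0673 and 0.124 m and distance of yellow_jar from where it was at the start of the episode between 0.3374 and 0.419 m) or (y of yellow_jar in the frame of tray between 0.023 and 0.0673 m and distance of yellow_jar from where it was at the start of the episode between 0.3118 and 0.3791 m) or (y of yellow_jar in the frame of tray between -0.0212 and 0.023 m and distance of yellow_jar from where it was at the start of the episode between 0.2883 and 0.3535 m) or (y of yellow_jar in the frame of tray between -0.0653 and -0.0212 m and distance of yellow_jar from where it was at the start of the episode between 0.2466 and 0.3302 m))))); the robot touches nothing.
It fails at once if a jar is knocked over (angle between any of brown_jar, green_jar, salt, yellow_jar's own z axis and vertical above 0.8 rad).
It also fails if it takes over 134 s, if anything falls off the work surface, if the arm or the gripper's body presses on something with over 40 N, if the wrist force passes 120 N, or if a joint passes its speed limit or range.

## Working session

There is one attempt and no reset: what is moved stays moved. The work goes in short steps, Python scripts to look and compute and a tool call to move; the robot and the scene stay as the last step left them, time stands still between calls to the robot, and variables do not carry over. Pictures are saved under pics/ and viewed, at most 17 in all, crops included, and the job is handed in when it is done.

Besides the shell and the picture viewer there is one more tool, called after "Request:" in YAML: its name, and indented under it one key for each argument. step_arm: Moves the arm, as the interface text tells. Scaled input: -1 to 1 covers 0.3 m each way for a shift and 45 degrees each way for a turn. Its arguments: {"type":"object","properties":{"steps":{"type":"array"}},"required":["steps"]}

```bash
mkdir -p pics; ls
cat > h.py <<'E'
from rig import *
import numpy as np, cv2, pickle
def grab(n, f):
    s=read_state(); c=capture(n); c['state']=s
    if n=='wrist':
        T=np.eye(4); T[:3,:3]=np.array(s['tcp_rot']); T[:3,3]=s['position']
        c['world_from_camera']=T@np.array(c['T_tool_cam'])
    pickle.dump(c,open(f'pics/{f}.pkl','wb'))
    cv2.imwrite(f'pics/{f}.png',c['image'][:,:,::-1]); return c
def load(f): return pickle.load(open(f'pics/{f}.pkl','rb'))
def ray(c,u,v):
    H=c['image'].shape[0]; f=H/2/np.tan(np.radians(c['vertical_fov'])/2)
    d=np.array([(u-c['cx'])/f,(v-c['cy'])/f]); p=d.copy()
    for _ in range(20): p=d/(1+c['k1']*(p@p))
    W=np.array(c['world_from_camera']); return W[:3,3],W[:3,:3]@np.array([p[0],p[1],1])
def onz(c,u,v,z):
    o,d=ray(c,u,v); return o+d*(z-o[2])/d[2]
def proj(c,P):
    W=np.linalg.inv(np.array(c['world_from_camera'])); q=W[:3,:3]@np.array(P)+W[:3,3]
    p=q[:2]/q[2]; p=p*(1+c['k1']*(p@p)); H=c['image'].shape[0]; f=H/2/np.tan(np.radians(c['vertical_fov'])/2)
    return p*f+[c['cx'],c['cy']]
E
python3 - <<'E'
from h import *
for n in ('scene','top','wrist'):
    c=grab(n,n+'0'); print(n,c['vertical_fov'],c['cx'],c['cy'],c['k1'],np.round(c['world_from_camera'],3).tolist())
s=read_state(); print(s['time_s'],s['position'],np.round(s['tcp_rot'],3).tolist(),s['opening'])
E
```

```text
pics
scene 45.76002982673162 326.75280139370943 233.88065204835485 0.04725673213993475 [[0.643, -0.408, 0.648, -0.381], [-0.766, -0.353, 0.537, -0.801], [0.01, -0.842, -0.54, 0.849], [0.0, 0.0, 0.0, 1.0]]
top 42.29951786889915 314.8044242415485 240.07632834687186 -0.13864087811017867 [[0.011, -0.993, 0.118, 0.367], [-1.0, -0.01, 0.006, 0.006], [-0.004, -0.118, -0.993, 1.488], [0.0, 0.0, 0.0, 1.0]]
wrist 63.57693027829646 324.0530581870764 238.31273396905098 -0.06432955162405757 [[0.34, 0.913, 0.226, 0.15], [0.94, -0.329, -0.084, 0.61], [-0.003, 0.241, -0.971, 0.383], [0.0, 0.0, 0.0, 1.0]]
0.15 [0.21213362 0.58736435 0.24680813] [[-0.94, 0.34, -0.001], [0.34, 0.94, -0.001], [0.0, -0.002, -1.0]] 1.0001147302527482
```

View pics/top0.png

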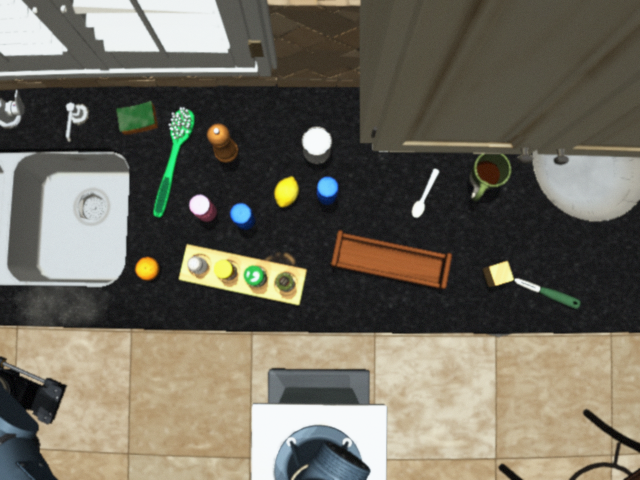

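View pics/scene0.png

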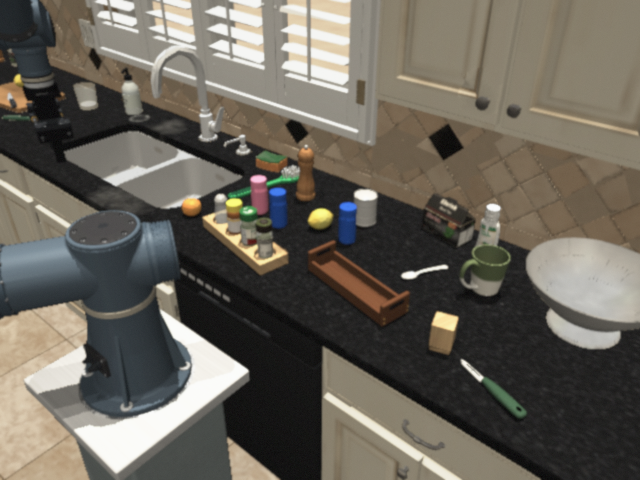

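Top view: block row left to right is salt (197,264), yellow (224,268), green (256,274), brown (285,282); the tray lies right at (391,260), filler at (499,273) with a knife beside it. The scene view agrees. Now I'll measure.

Run:
```python
from h import *
c=load('top0'); im=c['image']; hsv=cv2.cvtColor(im,cv2.COLOR_RGB2HSV)
for p in [(190,252),(240,285),(391,262),(345,236),(499,273),(495,280)]: print(p,im[p[1],p[0]],hsv[p[1],p[0]])
def m(lo,hi,x0,y0,x1,y1):
    k=cv2.inRange(hsv,np.array(lo),np.array(hi)); r=np.zeros_like(k); r[y0:y1,x0:x1]=k[y0:y1,x0:x1]; return r
def rect(k):
    cs,_=cv2.findContours(k,cv2.RETR_EXTERNAL,cv2.CHAIN_APPROX_NONE); cc=max(cs,key=cv2.contourArea); return cv2.minAreaRect(cc),cv2.contourArea(cc)
for nm,a,z in [('block',((12,50,120),(35,190,255),170,235,315,312),.030),('tray',((0,90,40),(15,255,220),325,225,460,295),.045),('filler',((12,40,100),(35,200,255),478,255,514,292),.07)]:
    k=m(*a); r,A=rect(k); b=cv2.boxPoints(r); print(nm,A,r)
    P=np.array([onz(c,*q,z) for q in b]); print(np.round(P,4).tolist(),'edges',[round(float(np.linalg.norm(P[i]-P[i-1])),4) for i in range(4)],'ctr',P.mean(0).round(4))
big=cv2.resize(im[225:315,165:525],None,fx=2.2,fy=2.2,interpolation=cv2.INTER_CUBIC); cv2.imwrite('pics/topcrop.png',big[:,:,::-1])
```

```text
(190, 252) [248 248 180] [ 30  70 248]
(240, 285) [248 248 181] [ 30  69 248]
(391, 262) [168  97  50] [ 12 179 168]
(345, 236) [138  77  40] [ 11 181 138]
(499, 273) [248 240 162] [ 27  88 248]
(495, 280) [247 237 158] [ 27  92 247]
block 4427.5 ((242.25332641601562, 273.9217834472656), (123.76079559326172, 37.44240188598633), 11.888657569885254)
[[0.4427, 0.3382, 0.03], [0.5302, 0.3226, 0.03], [0.4728, 0.0332, 0.03], [0.3866, 0.0503, 0.03]] edges [0.2934, 0.0889, 0.295, 0.0879] ctr [0.4581 0.1861 0.03  ]
tray 4112.5 ((391.56488037109375, 259.1925964355469), (119.1380386352539, 37.79167938232422), 11.915146827697754)
[[0.4792, -0.0199, 0.045], [0.5664, -0.0375, 0.045], [0.511, -0.3123, 0.045], [0.4241, -0.2927, 0.045]] edges [0.2783, 0.089, 0.2803, 0.0891] ctr [ 0.4952 -0.1656  0.045 ]
filler 407.5 ((501.0, 273.0), (21.50348663330078, 20.87103271484375), 71.56504821777344)
[[0.4788, -0.3861, 0.07], [0.4945, -0.4334, 0.07], [0.4472, -0.4486, 0.07], [0.4317, -0.4013, 0.07]] edges [0.0495, 0.0499, 0.0497, 0.0497] ctr [ 0.463  -0.4173  0.07  ]
```

View pics/topcrop.png

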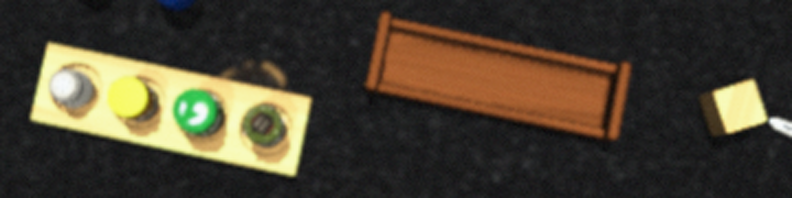

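The sizes match the 84 x 290 block, 280 x 90 tray and 46–50 mm filler, and both yaws are about -11°. I'll go over the row for a near look.

Request:
step_arm:
  steps:
    - [-0.667,-0.5,0,0,0,0.889,-1]
    - [-0.667,-0.5,0,0,0,0.889,-1]
    - [-0.667,-0.5,0,0,0,0.889,-1]
    - [-0.667,-0.5,0,0,0,0.889,-1]
    - [-0.667,-0.5,0,0,0,0.889,-1]
    - [-0.667,-0.5,0,0,0,0.889,-1]
    - [-0.667,-0.5,0,0,0,0.889,-1]

```text
time_s: 0.73
position: [0.3532, 0.3734, 0.2474]
tcp_rot: [[-0.494, 0.869, 0.001], [0.869, 0.494, -0.003], [-0.003, -0.001, -1.0]]
force: [-0.2, 0.6, 0.1]
opening: 1.001
grasp_force: 0.0
```

Request:
step_arm:
  steps:
    - [-0.7,0.02,0,0,0,0.911,-1]
    - [-0.7,0.02,0,0,0,0.911,-1]
    - [-0.7,0.02,0,0,0,0.911,-1]
    - [-0.7,0.02,0,0,0,0.911,-1]
    - [-0.7,0.02,0,0,0,0.911,-1]
    - [-0.7,0.02,0,0,0,0.911,-1]
    - [-0.7,0.02,0,0,0,0.911,-1]
    - [-0.7,0.02,0,0,0,0.911,-1]

```text
time_s: 1.4
position: [0.4598, 0.2001, 0.2473]
tcp_rot: [[0.187, 0.982, -0.001], [0.982, -0.187, 0.0], [0.0, -0.001, -1.0]]
force: [-0.3, 0.0, -0.0]
opening: 0.996
grasp_force: 0.0
```

```bash
cat >> h.py <<'E'
def go(x,y,z,yaw,p=None,y0=None):
    "numbers for a move to tcp xyz with tool y at angle yaw (deg)"
    s=read_state(); R=np.array(s['tcp_rot']); p=np.array(s['position']) if p is None else p
    d=R.T@(np.array([x,y,z])-p)
    c0=np.degrees(np.arctan2(R[1,1],R[0,1])); print('xyz',np.round(d/.3,3),'rz',round(float((c0-yaw)/45),3))
E
python3 - <<'E'
from h import *
c=grab('wrist','w1'); s=c['state']; print(s['time_s'],s['position'],np.round(s['tcp_rot'],3).tolist(),s['joint_positions'],s['force'])
E
```

```text
1.4 [0.45981521 0.20005504 0.24725281] [[0.187, 0.982, -0.001], [0.982, -0.187, 0.0], [0.0, -0.001, -1.0]] [1.07052919e+01 2.07945871e+01 9.95147608e+01 3.76318415e-02
 5.97629688e+01 2.14662351e+01] [-0.34668635  0.01194176 -0.0342746 ]
```

View pics/w1.png

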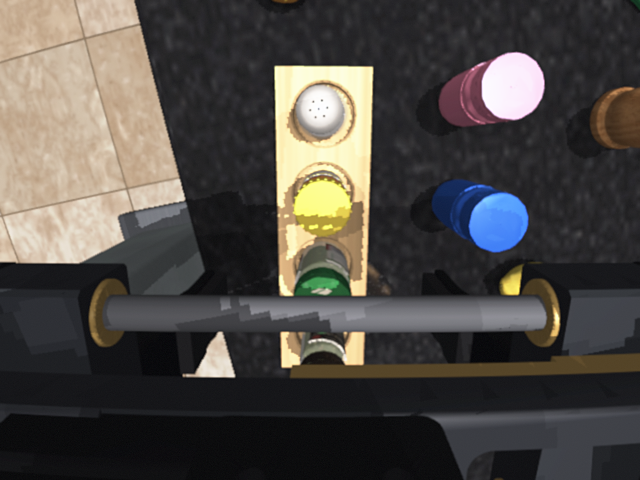

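Near view: block's left end corners at (275,66) and (373,66), salt top (321,108), yellow lid (322,206); pink jar (510,85) and blue jar (497,222) stand behind. Now exact positions.

Run:
```python
from h import *
c=load('w1'); t=load('top0'); hsv=cv2.cvtColor(c['image'],cv2.COLOR_RGB2HSV)
yd=np.array([np.sin(np.radians(11)),np.cos(np.radians(11))]);xd=np.array([yd[1],-yd[0]])
# block edges at several rows
V=(hsv[:,:,2]>110).astype(np.uint8)
L=[];Rr=[]
for r in (70,90,130,150,170,190,230):
    cols=np.where((hsv[r,240:420,2]>100))[0]+240
    L.append(onz(c,cols[0]-.5,r,.03)); Rr.append(onz(c,cols[-1]+.5,r,.03))
L=np.array(L);Rr=np.array(Rr); print('width',np.round(np.linalg.norm(L-Rr,axis=1),4)); 
mid=(L+Rr)/2; print(np.round(mid,4).tolist()); f=np.polyfit(mid[:,1],mid[:,0],1); print('yaw',np.degrees(np.arctan(f[0])))
e=onz(c,324,65.5,.03); print('end',e)
ctr=e[:2]-yd*.145; print('block ctr',ctr)
for i,b in enumerate((.105,.035,-.035,-.105)): print('well',b,(ctr+yd*b).round(4))
print('salt',onz(c,321,108,.105),'yel',onz(c,322,206,.113))
m=cv2.inRange(hsv,(22,120,80),(32,255,255)); m[:170]=0;m[240:]=0;m[:,:285]=0;m[:,360:]=0;print('yel c',cv2.minEnclosingCircle(np.argwhere(m)[:,::-1].astype(np.float32)))
def tri(u,v):
    o1,d1=ray(c,*u);o2,d2=ray(t,*v);A=np.c_[d1,-d2];s=np.linalg.lstsq(A,o2-o1,rcond=None)[0];return ((o1+d1*s[0]+o2+d2*s[1])/2).round(3)
print('blue',tri((498,222),(241,213)),'pink',tri((513,87),(203,204)))
```

```text
width [0.0859 0.0849 0.0857 0.0848 0.0858 0.0859 0.0852]
[[0.4817, 0.3247, 0.03], [0.4786, 0.3085, 0.03], [0.4719, 0.2754, 0.03], [0.4686, 0.2584, 0.03], [0.4653, 0.241, 0.03], [0.4615, 0.2233, 0.03], [0.4549, 0.1864, 0.03]]
yaw 11.069974756896405
end [0.48280897 0.32810941 0.03      ]
block ctr [0.45514167 0.18577347]
well 0.105 [0.4752 0.2888]
well 0.035 [0.4618 0.2201]
well -0.035 [0.4485 0.1514]
well -0.105 [0.4351 0.0827]
salt [0.4731847  0.28782882 0.105     ] yel [0.46133604 0.22197828 0.113     ]
yel c ((322.13177490234375, 206.29457092285156), 29.956329345703125)
blue [0.592 0.183 0.096] pink [0.617 0.277 0.08 ]
```

Request:
step_arm:
  steps:
    - [0.299,-0.007,0,0,0,0.006,-1]
    - [0.299,-0.007,0,0,0,0.006,-1]
    - [0.299,-0.007,0,0,0,0.006,-1]
    - [0.299,-0.007,0.2,0,0,0.006,-1]
    - [0.299,-0.007,0.34,0,0,0.006,-1]
    - [0.299,-0.007,0.46,0,0,0.006,-1]
    - [0.299,-0.007,0.54,0,0,0.006,-1]
    - [0.299,-0.007,0.58,0,0,0.006,-1]

```text
time_s: 2.12
position: [0.4701, 0.2888, 0.0686]
tcp_rot: [[0.188, 0.982, -0.009], [0.982, -0.188, -0.003], [-0.005, -0.009, -1.0]]
force: [-0.7, 0.0, -0.0]
opening: 1.001
grasp_force: 0.0
```

Request:
step_arm:
  steps:
    - [0,0,0,0,0,0,1]
    - [0,0,0,0,0,0,1]
    - [0,0,0,0,0,0,1]
    - [0,0,0,0,0,0,1]
    - [0,0,0,0,0,0,1]
    - [0,0,0,0,0,0,1]
    - [0,0,0,0,0,0,1]
    - [0,0,0,0,0,0,1]

```text
time_s: 2.78
position: [0.4752, 0.2886, 0.0742]
tcp_rot: [[0.193, 0.981, 0.001], [0.981, -0.193, 0.0], [0.0, 0.001, -1.0]]
force: [-0.7, -0.6, 0.4]
opening: 0.477
grasp_force: 0.5
```

Run:
```python
from h import *
s=read_state(); print(s)
```

```text
{'time_s': 2.7833, 'joint_positions': array([1.97483171e+01, 3.97616880e+01, 9.96097387e+01, 6.10713689e-03,
       4.05850307e+01, 3.08899026e+01]), 'qvel': array([-0.05358134,  0.24355663,  0.29378328,  0.12696793,  0.71490726,
        0.00986821]), 'tau': array([-2.36087535e-01, -4.26304793e+01, -9.70442265e+00, -3.77021986e-02,
       -2.69655325e-01,  3.20977288e-04]), 'position': array([0.47520463, 0.28855712, 0.07416442]), 'tcp_rot': array([[ 1.93313383e-01,  9.81136819e-01,  6.91835910e-04],
       [ 9.81136960e-01, -1.93313638e-01,  3.22049478e-04],
       [ 4.49715917e-04,  6.16529307e-04, -9.99999709e-01]]), 'force': array([-0.70604614, -0.64379067,  0.44974474]), 'moment': array([-0.13878501,  0.29344386, -0.03053946]), 'grasp_force': 0.5293593833630439, 'opening': 0.47685223514576863}
```

Request:
step_arm:
  steps:
    - [0,0,0,0,0,0,1]
    - [0,0,0,0,0,0,1]
    - [0,0,0,0,0,0,1]
    - [0,0,0,0,0,0,1]

```text
time_s: 3.12
position: [0.4752, 0.2886, 0.074]
tcp_rot: [[0.193, 0.981, 0.0], [0.981, -0.193, 0.0], [0.0, 0.0, -1.0]]
force: [-1.0, 0.1, 5.2]
opening: 0.449
grasp_force: 30.1
```

Request:
step_arm:
  steps:
    - [0,0,-0.05,0,0,0,1]
    - [0,0,-0.15,0,0,0,1]
    - [0,0,-0.25,0,0,0,1]
    - [0,0,-0.38,0,0,0,1]
    - [0,0,-0.48,0,0,0,1]
    - [0,0,-0.5,0,0,0,1]
    - [0,0,-0.5,0,0,0,1]

```text
time_s: 3.7
position: [0.4763, 0.289, 0.2256]
tcp_rot: [[0.193, 0.981, 0.005], [0.981, -0.193, 0.002], [0.003, 0.005, -1.0]]
force: [1.0, 0.3, -1.5]
opening: 0.451
grasp_force: 29.6
```

Run:
```python
from h import *
# tray left part look: tray ctr guess (.492,-.1655), left end at +124
go(.47,-.10,.27,-11.3)
```

```text
xyz [-1.276  0.23  -0.15 ] rz 0.004
```

Request:
step_arm:
  steps:
    - [-0.1,0.019,-0.04,0,0,0,1]
    - [-0.22,0.041,-0.04,0,0,0,1]
    - [-0.35,0.065,-0.04,0,0,0,1]
    - [-0.48,0.089,-0.04,0,0,0,1]
    - [-0.61,0.113,-0.04,0,0,0,1]
    - [-0.74,0.137,-0.04,0,0,0,1]
    - [-0.8,0.148,-0.04,0,0,0,1]

```text
time_s: 4.28
position: [0.4706, 0.0409, 0.2332]
tcp_rot: [[0.196, 0.981, -0.005], [0.981, -0.196, -0.001], [-0.002, -0.005, -1.0]]
force: [0.4, 0.4, -1.2]
opening: 0.453
grasp_force: 29.6
```

Request:
step_arm:
  steps:
    - [-0.12,0.022,-0.04,0,0,0,1]
    - [-0.25,0.046,-0.04,0,0,0,1]
    - [-0.38,0.07,-0.04,0,0,0,1]
    - [-0.51,0.094,-0.04,0,0,0,1]
    - [-0.64,0.118,-0.04,0,0,0,1]
    - [-0.75,0.139,-0.04,0,0,0,1]
    - [-0.8,0.148,-0.04,0,0,0,1]
    - [-0.8,0.148,-0.04,0,0,0,1]

```text
time_s: 4.95
position: [0.4688, -0.2031, 0.2451]
tcp_rot: [[0.198, 0.98, -0.003], [0.98, -0.198, 0.001], [0.0, -0.003, -1.0]]
force: [-0.5, 0.2, -1.6]
opening: 0.454
grasp_force: 29.6
```

Request:
step_arm:
  steps:
    - [0,0,0,0,0,0,1]
    - [0,0,0,0,0,0,1]
    - [0,0,0,0,0,0,1]

```text
time_s: 5.2
position: [0.4687, -0.1978, 0.2465]
tcp_rot: [[0.192, 0.981, -0.002], [0.981, -0.192, 0.002], [0.002, -0.003, -1.0]]
force: [-0.1, -0.2, -1.1]
opening: 0.456
grasp_force: 29.6
```

Run:
```python
from h import *
c=grab('wrist','w2')
```

```text
(no output)
```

View pics/w2.png

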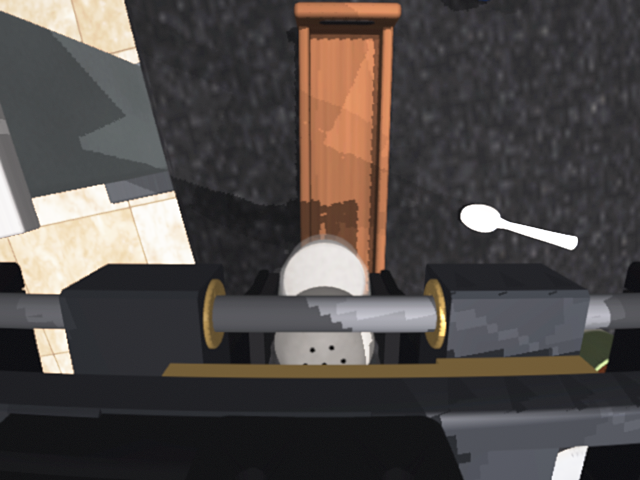

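Wrist view: tray left end board at rows 3–20, columns 296–400, the channel floor from row 38; salt is held upright at (325,300). I'll measure the tray's left end and axis.

Run:
```python
from h import *
c=load('w2'); im=c['image'].astype(int); hsv=cv2.cvtColor(c['image'],cv2.COLOR_RGB2HSV)
for r in (80,200): print(r,[(k,int(im[r,k].sum())) for k in list(range(292,320))+list(range(364,396))])
print([(k,int(im[k,345].sum())) for k in range(0,50)])
L=[];Q=[]
for r in range(60,230,20):
    m=np.where((hsv[r,285:410,1]>110)&(hsv[r,285:410,2]>70))[0]+285
    L.append(onz(c,m[0]-.5,r,.032));Q.append(onz(c,m[-1]+.5,r,.032))
L=np.array(L);Q=np.array(Q);print('outer w',np.linalg.norm(L-Q,axis=1).round(4)*np.cos(0)); mid=(L+Q)/2; print(mid.round(4).tolist()); f=np.polyfit(mid[:,1],mid[:,0],1); print('yaw',np.degrees(np.arctan(f[0])))
s=c['state'];R=np.array(s['tcp_rot']);p=np.array(s['position'])
for h in (.048,.052,.056,.060): print(h,proj(c,p+R@np.array([.022,0,.006+h])))
```

```text
80 [(292, 137), (293, 140), (294, 141), (295, 138), (296, 104), (297, 88), (298, 116), (299, 212), (300, 323), (301, 373), (302, 389), (303, 402), (304, 412), (305, 424), (306, 420), (307, 389), (308, 309), (309, 228), (310, 297), (311, 395), (312, 416), (313, 417), (314, 416), (315, 409), (316, 407), (317, 418), (318, 431), (319, 440), (364, 463), (365, 453), (366, 447), (367, 439), (368, 432), (369, 427), (370, 425), (371, 413), (372, 366), (373, 315), (374, 287), (375, 286), (376, 288), (377, 250), (378, 173), (379, 128), (380, 136), (381, 228), (382, 346), (383, 404), (384, 446), (385, 457), (386, 458), (387, 465), (388, 470), (389, 455), (390, 396), (391, 294), (392, 181), (393, 143), (394, 161), (395, 167)]
200 [(292, 110), (293, 106), (294, 88), (295, 78), (296, 81), (297, 78), (298, 78), (299, 117), (300, 214), (301, 286), (302, 312), (303, 334), (304, 339), (305, 342), (306, 361), (307, 374), (308, 351), (309, 278), (310, 185), (311, 167), (312, 194), (313, 262), (314, 319), (315, 328), (316, 313), (317, 279), (318, 253), (319, 316), (364, 357), (365, 348), (366, 337), (367,
[... 641 characters left out ...]
8, 120), (29, 117), (30, 114), (31, 112), (32, 108), (33, 133), (34, 182), (35, 229), (36, 235), (37, 232), (38, 272), (39, 363), (40, 417), (41, 424), (42, 422), (43, 421), (44, 422), (45, 418), (46, 421), (47, 422), (48, 421), (49, 421)]
outer w [0.0798 0.0796 0.0795 0.0803 0.0802 0.0793 0.0793 0.0793 0.0794]
[[0.5108, -0.069, 0.032], [0.5074, -0.0849, 0.032], [0.504, -0.101, 0.032], [0.501, -0.1175, 0.032], [0.4975, -0.1342, 0.032], [0.4943, -0.1513, 0.032], [0.4906, -0.1687, 0.032], [0.4869, -0.1865, 0.032], [0.484, -0.2048, 0.032]]
yaw 11.235789776001669
0.048 [325.93575148 231.31285801]
0.052 [325.90140584 229.56218973]
0.056 [325.86837194 227.87863909]
0.06 [325.83657626 226.25843054]
```

Run:
```python
from h import *
c=load('w2')
a=np.radians(11.2);yd=np.array([np.sin(a),np.cos(a)])
for v,z in ((1.8,.058),(16,.058),(38.2,.008),(34.5,.008)): print(v,onz(c,345,v,z).round(4))
mid=np.array([.4975,-.1342])
i=(onz(c,345,16,.058)[:2]+onz(c,345,38.2,.008)[:2])/2
s=(i-mid)@yd; inner=mid+yd*s; ctr=inner-yd*.124; print('inner',inner,'ctr',ctr)
for n,y in zip(('salt','yel','green','brown','fill'),(.0973,.0491,-.0001,-.0483,-.0965)): print(n,(ctr+yd*y).round(4))
q=ctr+yd*.0975; go(q[0],q[1],.14,-11.2); go(q[0],q[1],.0685,-11.2)
```

```text
1.8 [ 0.5159 -0.0319  0.058 ]
16 [ 0.5141 -0.042   0.058 ]
38.2 [ 0.5158 -0.0463  0.008 ]
34.5 [ 0.5163 -0.0432  0.008 ]
inner [ 0.51532018 -0.04420153] ctr [ 0.49123512 -0.16583997]
salt [ 0.5101 -0.0704]
yel [ 0.5008 -0.1177]
green [ 0.4912 -0.1659]
brown [ 0.4819 -0.2132]
fill [ 0.4725 -0.2605]
xyz [0.444 0.054 0.357] rz 0.003
xyz [0.443 0.054 0.595] rz 0.003
```

Request:
step_arm:
  steps:
    - [0.13,0.016,0,0,0,0.003,1]
    - [0.27,0.033,0,0,0,0.003,1]
    - [0.4,0.048,0,0,0,0.003,1]
    - [0.443,0.054,0.1,0,0,0.003,1]
    - [0.443,0.054,0.22,0,0,0.003,1]
    - [0.443,0.054,0.31,0,0,0.003,1]
    - [0.443,0.054,0.36,0,0,0.003,1]
    - [0.443,0.054,0.36,0,0,0.003,1]

```text
time_s: 5.92
position: [0.5085, -0.07, 0.1365]
tcp_rot: [[0.193, 0.981, -0.007], [0.981, -0.193, 0.003], [0.001, -0.008, -1.0]]
force: [-0.1, -0.4, -0.7]
opening: 0.449
grasp_force: 29.6
```

Request:
step_arm:
  steps:
    - [0,0,0.07,0,0,0,1]
    - [0,0,0.13,0,0,0,1]
    - [0,0,0.18,0,0,0,1]
    - [0,0,0.21,0,0,0,1]
    - [0,0,0.22,0,0,0,1]
    - [0,0,0.22,0,0,0,1]
    - [0,0,0.22,0,0,0,1]

```text
time_s: 6.5
position: [0.5117, -0.0723, 0.0744]
tcp_rot: [[0.195, 0.981, 0.002], [0.981, -0.195, -0.001], [-0.0, 0.002, -1.0]]
force: [-0.1, -0.1, -1.4]
opening: 0.451
grasp_force: 29.6
```

Run:
```python
from h import *
c=grab('wrist','w3'); grab('scene','s3'); go(.5101,-.0704,.0675,-11.2); cv2.imwrite('pics/w3c.png',c['image'][:300,200:480,::-1])
```

```text
xyz [ 0.006 -0.007  0.024] rz -0.002
```

View pics/w3c.png

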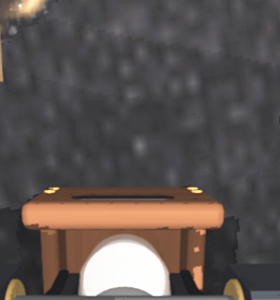

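Request:
step_arm:
  steps:
    - [0.004,-0.006,0.01,0,0,-0.002,1]
    - [0.006,-0.007,0.02,0,0,-0.002,1]
    - [0.006,-0.007,0.023,0,0,-0.002,1]
    - [0.006,-0.007,0.023,0,0,-0.002,1]
    - [0.006,-0.007,0.023,0,0,-0.002,1]

```text
time_s: 7.02
position: [0.5091, -0.0701, 0.067]
tcp_rot: [[0.194, 0.981, -0.0], [0.981, -0.194, 0.0], [-0.0, -0.0, -1.0]]
force: [-1.0, 0.9, 4.4]
opening: 0.45
grasp_force: 30.0
```

Request:
step_arm:
  steps:
    - [0,0,0,0,0,0,-1]
    - [0,0,0,0,0,0,-1]
    - [0,0,0,0,0,0,-1]
    - [0,0,0,0,0,0,-1]
    - [0,0,0,0,0,0,-1]
    - [0,0,0,0,0,0,-1]

```text
time_s: 7.52
position: [0.5094, -0.0701, 0.0665]
tcp_rot: [[0.194, 0.981, 0.0], [0.981, -0.194, 0.0], [0.0, 0.0, -1.0]]
force: [0.0, -0.3, 0.2]
opening: 0.821
grasp_force: 0.0
```

Request:
step_arm:
  steps:
    - [0,0,-0.05,0,0,0,-1]
    - [0,0,-0.15,0,0,0,-1]
    - [0,0,-0.25,0,0,0,-1]
    - [0,0,-0.38,0,0,0,-1]
    - [0,0,-0.48,0,0,0,-1]
    - [0,0,-0.55,0,0,0,-1]
    - [0,0,-0.55,0,0,0,-1]

```text
time_s: 8.1
position: [0.512, -0.0709, 0.2363]
tcp_rot: [[0.194, 0.981, 0.01], [0.981, -0.194, -0.004], [-0.002, 0.01, -1.0]]
force: [0.7, -0.7, 0.5]
opening: 0.999
grasp_force: 0.0
```

Run:
```python
from h import *
go(.4615,.2208,.233,-11.07); c=grab('wrist','w4'); grab('top','t4')
hsv=cv2.cvtColor(c['image'],cv2.COLOR_RGB2HSV)
```

```text
xyz [ 0.921 -0.354  0.006] rz -0.002
```

Request:
step_arm:
  steps:
    - [0.12,-0.045,0,0,0,0,-1]
    - [0.25,-0.094,0,0,0,0,-1]
    - [0.38,-0.142,0,0,0,0,-1]
    - [0.51,-0.191,0,0,0,0,-1]
    - [0.64,-0.239,0,0,0,0,-1]
    - [0.77,-0.288,0,0,0,0,-1]
    - [0.88,-0.329,0,0,0,0,-1]
    - [0.922,-0.345,0,0,0,0,-1]

```text
time_s: 8.87
position: [0.4588, 0.225, 0.2296]
tcp_rot: [[0.19, 0.982, -0.005], [0.982, -0.19, 0.001], [-0.0, -0.005, -1.0]]
force: [-0.2, -0.6, 0.6]
opening: 1.0
grasp_force: 0.0
```

Request:
step_arm:
  steps:
    - [0,0,0,0,0,0,-1]
    - [0,0,0,0,0,0,-1]
    - [0,0,0,0,0,0,-1]

```text
time_s: 9.12
position: [0.4609, 0.2205, 0.2304]
tcp_rot: [[0.194, 0.981, -0.003], [0.981, -0.194, -0.001], [-0.002, -0.002, -1.0]]
force: [-0.0, -0.2, 0.6]
opening: 0.998
grasp_force: 0.0
```

Run:
```python
from h import *
c=grab('wrist','w5')
go(.4615,.2212,.079,-11.07)
hsv=cv2.cvtColor(c['image'],cv2.COLOR_RGB2HSV)
m=cv2.inRange(hsv,(22,120,80),(32,255,255)); m[:,:285]=0;m[:,365:]=0;n,l,st,ce=cv2.connectedComponentsWithStats(m); print(st[1:][st[1:,4]>200],ce[1:][st[1:,4]>200])
t=load('t4'); print('salt',[onz(t,*q,.098).round(4) for q in [(352,246)]])
cv2.imwrite('pics/t4c.png',cv2.resize(t['image'][225:300,165:525],None,fx=2.2,fy=2.2,interpolation=cv2.INTER_CUBIC)[:,:,::-1])
```

```text
xyz [0.004 0.001 0.506] rz -0.004
[[ 296  208   61   63 2898]] [[326.14941339 239.3347136 ]]
salt [array([ 0.5194, -0.0696,  0.098 ])]
```

View pics/w5.png

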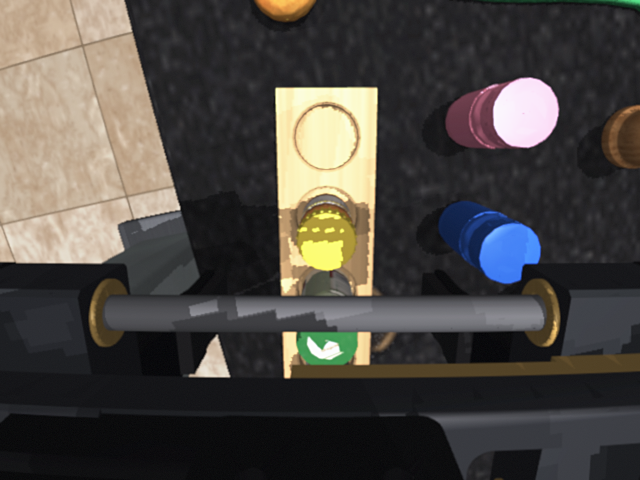

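The salt's well (327,135) is empty and yellow is at (326,239), as expected. Picking yellow.

Request:
step_arm:
  steps:
    - [0.004,0.001,0.1,0,0,-0.004,-1]
    - [0.004,0.001,0.22,0,0,-0.004,-1]
    - [0.004,0.001,0.34,0,0,-0.004,-1]
    - [0.004,0.001,0.43,0,0,-0.004,-1]
    - [0.004,0.001,0.49,0,0,-0.004,-1]
    - [0.004,0.001,0.506,0,0,-0.004,-1]
    - [0.004,0.001,0.506,0,0,-0.004,-1]
    - [0.004,0.001,0.506,0,0,-0.004,-1]

```text
time_s: 9.83
position: [0.4627, 0.2217, 0.0802]
tcp_rot: [[0.192, 0.981, 0.001], [0.981, -0.192, 0.0], [0.0, 0.001, -1.0]]
force: [0.1, 0.3, -0.7]
opening: 1.0
grasp_force: 0.0
```

Request:
step_arm:
  steps:
    - [0,0,0,0,0,0,1]
    - [0,0,0,0,0,0,1]
    - [0,0,0,0,0,0,1]
    - [0,0,0,0,0,0,1]
    - [0,0,0,0,0,0,1]
    - [0,0,0,0,0,0,1]
    - [0,0,0,0,0,0,1]
    - [0,0,0,0,0,0,1]

```text
time_s: 10.5
position: [0.462, 0.2225, 0.0799]
tcp_rot: [[0.191, 0.982, 0.0], [0.982, -0.191, 0.0], [0.0, 0.0, -1.0]]
force: [-1.0, 0.1, 0.4]
opening: 0.484
grasp_force: 30.1
```

Request:
step_arm:
  steps:
    - [0,0,0,0,0,0,1]
    - [0,0,0,0,0,0,1]
    - [0,0,0,0,0,0,1]
    - [0,0,0,0,0,0,1]

```text
time_s: 10.83
position: [0.462, 0.2225, 0.0799]
tcp_rot: [[0.191, 0.982, 0.0], [0.982, -0.191, 0.0], [0.0, 0.0, -1.0]]
force: [0.1, -0.6, 1.5]
opening: 0.485
grasp_force: 30.0
```

Request:
step_arm:
  steps:
    - [0,0,-0.05,0,0,0,1]
    - [0,0,-0.15,0,0,0,1]
    - [0,0,-0.25,0,0,0,1]
    - [0,0,-0.38,0,0,0,1]
    - [0,0,-0.48,0,0,0,1]
    - [0,0,-0.53,0,0,0,1]
    - [0,0,-0.53,0,0,0,1]
    - [0,0,-0.53,0,0,0,1]

```text
time_s: 11.5
position: [0.4617, 0.2224, 0.239]
tcp_rot: [[0.191, 0.982, 0.001], [0.982, -0.191, 0.0], [0.0, 0.001, -1.0]]
force: [-0.5, 0.2, -0.8]
opening: 0.485
grasp_force: 30.0
```

Run:
```python
from h import *
go(.5008,-.1177,.238,-11.2)
```

```text
xyz [-1.088  0.344  0.003] rz 0.004
```

View pics/t4c.png

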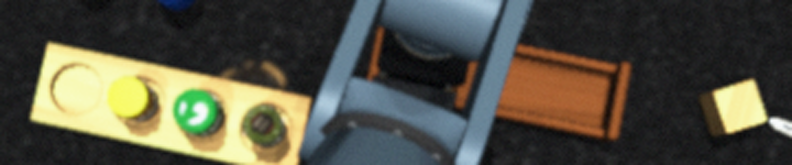

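Request:
step_arm:
  steps:
    - [-0.1,0.032,0,0,0,0.002,1]
    - [-0.22,0.07,0,0,0,0.002,1]
    - [-0.35,0.111,0,0,0,0.002,1]
    - [-0.48,0.152,0,0,0,0.002,1]
    - [-0.544,0.172,0,0,0,0.002,1]

```text
time_s: 11.92
position: [0.4805, 0.0489, 0.2365]
tcp_rot: [[0.194, 0.981, -0.005], [0.981, -0.194, -0.001], [-0.002, -0.004, -1.0]]
force: [1.1, -0.4, -1.6]
opening: 0.485
grasp_force: 30.0
```

Request:
step_arm:
  steps:
    - [-0.13,0.041,0,0,0,0.002,1]
    - [-0.26,0.082,0,0,0,0.002,1]
    - [-0.38,0.12,0,0,0,0.002,1]
    - [-0.48,0.152,0,0,0,0.002,1]
    - [-0.53,0.167,0,0,0,0.002,1]
    - [-0.544,0.172,0,0,0,0.002,1]
    - [-0.544,0.172,0,0,0,0.002,1]
    - [-0.544,0.172,0,0,0,0.002,1]

```text
time_s: 12.58
position: [0.4994, -0.1165, 0.2373]
tcp_rot: [[0.194, 0.981, -0.004], [0.981, -0.194, 0.002], [0.002, -0.004, -1.0]]
force: [-1.1, 0.3, -0.9]
opening: 0.49
grasp_force: 30.0
```

Request:
step_arm:
  steps:
    - [0,0,0,0,0,0,1]
    - [0,0,0,0,0,0,1]
    - [0,0,0,0,0,0,1]

```text
time_s: 12.83
position: [0.5004, -0.1163, 0.2388]
tcp_rot: [[0.192, 0.981, -0.0], [0.981, -0.192, 0.0], [0.0, -0.001, -1.0]]
force: [0.4, -0.3, -1.3]
opening: 0.484
grasp_force: 30.0
```

Run:
```python
from h import *
c=grab('wrist','w6'); go(.5008,-.1177,.075,-11.2)
```

```text
xyz [-0.004  0.002  0.546] rz 0.002
```

View pics/w6.png

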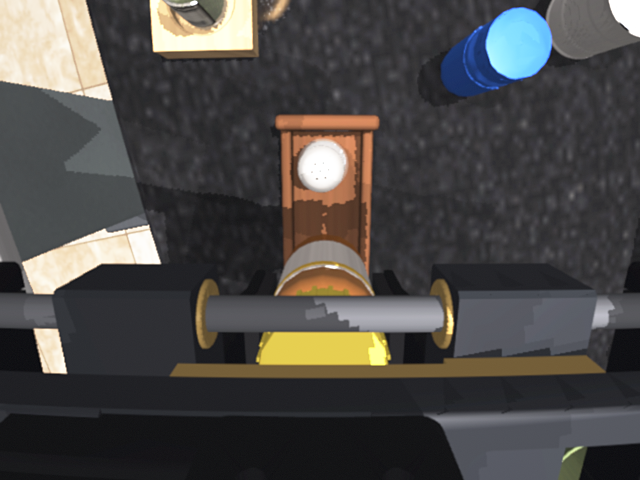

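Salt stands upright in the tray at (323,166), near the left end. I'll check the gap by ray.

Run:
```python
from h import *
c=load('w6'); a=np.radians(11.2);yd=np.array([np.sin(a),np.cos(a)]);xd=np.array([yd[1],-yd[0]]);ctr=np.array([.4912,-.1658])
def tr(u,v,z): p=onz(c,u,v,z)[:2]-ctr; return np.round([p@xd,p@yd],4)
hsv=cv2.cvtColor(c['image'],cv2.COLOR_RGB2HSV); m=((hsv[:,:,1]<40)&(hsv[:,:,2]>130)).astype(np.uint8); m[:130]=0;m[205:]=0;m[:,:285]=0;m[:,365:]=0
(e,r)=cv2.minEnclosingCircle(np.argwhere(m)[:,::-1].astype(np.float32)); print(e,r,tr(*e,.09))
print('inner face',tr(325,130.5,.058),tr(325,115.5,.058)); print([(k,int(c['image'][k,310].astype(int).sum())) for k in range(112,150)])
```

```text
(321.8419494628906, 165.73062133789062) 25.93597984313965 [-0.0033  0.0993]
inner face [-0.0011  0.1251] [-0.0011  0.1366]
[(112, 146), (113, 154), (114, 208), (115, 311), (116, 394), (117, 419), (118, 441), (119, 457), (120, 463), (121, 460), (122, 457), (123, 451), (124, 441), (125, 419), (126, 381), (127, 343), (128, 285), (129, 203), (130, 148), (131, 155), (132, 192), (133, 209), (134, 212), (135, 242), (136, 325), (137, 390), (138, 411), (139, 411), (140, 405), (141, 385), (142, 405), (143, 443), (144, 506), (145, 580), (146, 640), (147, 658), (148, 660), (149, 683)]
```

Request:
step_arm:
  steps:
    - [-0.004,0.002,0.1,0,0,0.002,1]
    - [-0.004,0.002,0.22,0,0,0.002,1]
    - [-0.004,0.002,0.34,0,0,0.002,1]
    - [-0.004,0.002,0.43,0,0,0.002,1]
    - [-0.004,0.002,0.49,0,0,0.002,1]
    - [-0.004,0.002,0.515,0,0,0.002,1]
    - [-0.004,0.002,0.53,0,0,0.002,1]
    - [-0.004,0.002,0.53,0,0,0.002,1]

```text
time_s: 13.55
position: [0.5012, -0.1188, 0.0797]
tcp_rot: [[0.195, 0.981, -0.0], [0.981, -0.195, 0.0], [0.0, -0.0, -1.0]]
force: [0.9, -0.2, -0.4]
opening: 0.488
grasp_force: 30.0
```

Request:
step_arm:
  steps:
    - [0,0,0.01,0,0,0,1]
    - [0,0,0.02,0,0,0,1]
    - [0,0,0.022,0,0,0,1]
    - [0,0,0.022,0,0,0,1]
    - [0,0,0.022,0,0,0,1]

```text
time_s: 13.97
position: [0.5013, -0.1191, 0.0738]
tcp_rot: [[0.196, 0.981, 0.001], [0.981, -0.196, -0.0], [-0.0, 0.001, -1.0]]
force: [-0.5, -0.1, -2.0]
opening: 0.481
grasp_force: 30.0
```

Request:
step_arm:
  steps:
    - [0,0,0,0,0,0,-1]
    - [0,0,0,0,0,0,-1]
    - [0,0,0,0,0,0,-1]
    - [0,0,0,0,0,0,-1]
    - [0,0,0,0,0,0,-1]
    - [0,0,0,0,0,0,-1]
    - [0,0,0,0,0,0,-1]

```text
time_s: 14.55
position: [0.501, -0.119, 0.0732]
tcp_rot: [[0.195, 0.981, -0.0], [0.981, -0.195, -0.0], [-0.0, -0.0, -1.0]]
force: [-0.4, -1.3, 0.0]
opening: 0.931
grasp_force: 0.0
```

Request:
step_arm:
  steps:
    - [0,0,-0.05,0,0,0,-1]
    - [0,0,-0.15,0,0,0,-1]
    - [0,0,-0.25,0,0,0,-1]
    - [0,0,-0.38,0,0,0,-1]
    - [0,0,-0.48,0,0,0,-1]
    - [0,0,-0.53,0,0,0,-1]
    - [0,0,-0.53,0,0,0,-1]
    - [0,0,-0.53,0,0,0,-1]

```text
time_s: 15.22
position: [0.5011, -0.119, 0.2329]
tcp_rot: [[0.196, 0.981, 0.002], [0.981, -0.195, -0.001], [-0.0, 0.002, -1.0]]
force: [-0.6, 0.1, -1.1]
opening: 1.0
grasp_force: 0.0
```

Run:
```python
from h import *
go(.4485,.1516,.235,-11.07)
```

```text
xyz [ 0.85  -0.348 -0.008] rz -0.005
```

Request:
step_arm:
  steps:
    - [0.12,-0.049,0,0,0,-0.005,-1]
    - [0.25,-0.102,0,0,0,-0.005,-1]
    - [0.38,-0.156,0,0,0,-0.005,-1]
    - [0.51,-0.209,0,0,0,-0.005,-1]
    - [0.64,-0.262,0,0,0,-0.005,-1]
    - [0.76,-0.311,0,0,0,-0.005,-1]
    - [0.83,-0.34,0,0,0,-0.005,-1]
    - [0.85,-0.348,0,0,0,-0.005,-1]

```text
time_s: 15.88
position: [0.4456, 0.1545, 0.2302]
tcp_rot: [[0.187, 0.982, -0.005], [0.982, -0.187, 0.0], [-0.001, -0.005, -1.0]]
force: [0.5, -0.8, -0.5]
opening: 0.998
grasp_force: 0.0
```

Request:
step_arm:
  steps:
    - [0,0,0,0,0,0,-1]
    - [0,0,0,0,0,0,-1]
    - [0,0,0,0,0,0,-1]

```text
time_s: 16.13
position: [0.4487, 0.1503, 0.2315]
tcp_rot: [[0.193, 0.981, -0.001], [0.981, -0.193, -0.001], [-0.001, -0.001, -1.0]]
force: [-0.1, 0.2, -0.4]
opening: 1.002
grasp_force: 0.0
```

Run:
```python
from h import *
c=grab('wrist','w7')
hsv=cv2.cvtColor(c['image'],cv2.COLOR_RGB2HSV)
m=cv2.inRange(hsv,(50,120,40),(80,255,255)); m[:,:280]=0;m[:,380:]=0;m[290:]=0
x,y,w,h=cv2.boundingRect(m); print(x,y,w,h); print('green',onz(c,x+w/2,y+w/2 if False else y+h/2,.121))
go(.4485,.1514,.079,-11.07)
```

```text
292 206 64 73
green [0.44781539 0.15179793 0.121     ]
xyz [ 0.004 -0.001  0.509] rz -0.002
```

Request:
step_arm:
  steps:
    - [0.004,-0.001,0.1,0,0,-0.002,-1]
    - [0.004,-0.001,0.22,0,0,-0.002,-1]
    - [0.004,-0.001,0.34,0,0,-0.002,-1]
    - [0.004,-0.001,0.43,0,0,-0.002,-1]
    - [0.004,-0.001,0.485,0,0,-0.002,-1]
    - [0.004,-0.001,0.503,0,0,-0.002,-1]
    - [0.004,-0.001,0.503,0,0,-0.002,-1]
    - [0.004,-0.001,0.503,0,0,-0.002,-1]

```text
time_s: 16.85
position: [0.4492, 0.152, 0.0817]
tcp_rot: [[0.192, 0.981, 0.001], [0.981, -0.192, 0.0], [0.0, 0.001, -1.0]]
force: [0.7, -0.7, 0.4]
opening: 0.997
grasp_force: 0.0
```

Request:
step_arm:
  steps:
    - [0,0,0,0,0,0,1]
    - [0,0,0,0,0,0,1]
    - [0,0,0,0,0,0,1]
    - [0,0,0,0,0,0,1]
    - [0,0,0,0,0,0,1]
    - [0,0,0,0,0,0,1]
    - [0,0,0,0,0,0,1]
    - [0,0,0,0,0,0,1]

```text
time_s: 17.52
position: [0.4486, 0.1528, 0.0815]
tcp_rot: [[0.19, 0.982, 0.0], [0.982, -0.19, 0.0], [0.0, 0.0, -1.0]]
force: [0.9, -0.2, 1.0]
opening: 0.519
grasp_force: 30.0
```

Request:
step_arm:
  steps:
    - [0,0,0,0,0,0,1]
    - [0,0,0,0,0,0,1]
    - [0,0,0,0,0,0,1]
    - [0,0,0,0,0,0,1]

```text
time_s: 17.85
position: [0.4486, 0.1528, 0.0814]
tcp_rot: [[0.19, 0.982, 0.0], [0.982, -0.19, 0.0], [0.0, 0.0, -1.0]]
force: [0.6, 0.7, 2.8]
opening: 0.52
grasp_force: 30.0
```

Request:
step_arm:
  steps:
    - [0,0,-0.05,0,0,0,1]
    - [0,0,-0.15,0,0,0,1]
    - [0,0,-0.25,0,0,0,1]
    - [0,0,-0.38,0,0,0,1]
    - [0,0,-0.48,0,0,0,1]
    - [0,0,-0.53,0,0,0,1]
    - [0,0,-0.53,0,0,0,1]
    - [0,0,-0.53,0,0,0,1]

```text
time_s: 18.52
position: [0.4482, 0.1527, 0.2404]
tcp_rot: [[0.19, 0.982, 0.001], [0.982, -0.19, -0.0], [0.0, 0.001, -1.0]]
force: [0.2, -0.6, -1.6]
opening: 0.522
grasp_force: 30.0
```

Run:
```python
from h import *
go(.4912,-.1659,.24,-11.2)
```

```text
xyz [-1.015  0.343  0.002] rz 0.005
```

Request:
step_arm:
  steps:
    - [-0.1,0.034,0,0,0,0.002,1]
    - [-0.22,0.074,0,0,0,0.002,1]
    - [-0.35,0.118,0,0,0,0.002,1]
    - [-0.45,0.152,0,0,0,0.002,1]
    - [-0.51,0.172,0,0,0,0.002,1]

```text
time_s: 18.93
position: [0.4692, -0.01, 0.238]
tcp_rot: [[0.194, 0.981, -0.004], [0.981, -0.194, 0.0], [-0.001, -0.004, -1.0]]
force: [0.2, -0.1, -0.1]
opening: 0.52
grasp_force: 30.0
```

Request:
step_arm:
  steps:
    - [-0.13,0.044,0,0,0,0.003,1]
    - [-0.26,0.088,0,0,0,0.003,1]
    - [-0.37,0.125,0,0,0,0.003,1]
    - [-0.46,0.155,0,0,0,0.003,1]
    - [-0.5,0.169,0,0,0,0.003,1]
    - [-0.505,0.171,0,0,0,0.003,1]
    - [-0.505,0.171,0,0,0,0.003,1]
    - [-0.505,0.171,0,0,0,0.003,1]

```text
time_s: 19.6
position: [0.4901, -0.1639, 0.2391]
tcp_rot: [[0.193, 0.981, -0.003], [0.981, -0.193, 0.003], [0.002, -0.004, -1.0]]
force: [-0.4, 0.4, -0.4]
opening: 0.52
grasp_force: 30.0
```

Request:
step_arm:
  steps:
    - [0,0,0,0,0,0,1]
    - [0,0,0,0,0,0,1]
    - [0,0,0,0,0,0,1]

```text
time_s: 19.85
position: [0.4912, -0.1645, 0.2405]
tcp_rot: [[0.192, 0.981, -0.0], [0.981, -0.192, 0.0], [0.0, -0.0, -1.0]]
force: [0.4, -0.4, -0.9]
opening: 0.521
grasp_force: 30.0
```

```bash
cat >> h.py <<'E'
a=np.radians(11.2);yd=np.array([np.sin(a),np.cos(a)]);xd=np.array([yd[1],-yd[0]]);ctr=np.array([.4912,-.1658])
def tr(c,u,v,z): p=onz(c,u,v,z)[:2]-ctr; return np.round([p@xd,p@yd],4)
E
python3 - <<'E'
from h import *
c=grab('wrist','w8'); hsv=cv2.cvtColor(c['image'],cv2.COLOR_RGB2HSV)
m=cv2.inRange(hsv,(22,120,80),(32,255,255)); m[:,:280]=0;m[:,380:]=0;m[300:]=0
x,y,w,h=cv2.boundingRect(m); print(x,y,w,h,'yel',tr(c,x+w/2,y+h/2,.104))
p=ctr+yd*.0000; go(p[0],p[1],.0755,-11.2); cv2.imwrite('pics/w8c.png',c['image'][:400,150:500,::-1])
E
```

```text
295 145 63 60 yel [0.0004 0.0446]
xyz [-0.004  0.     0.55 ] rz 0.002
```

View pics/w8c.png

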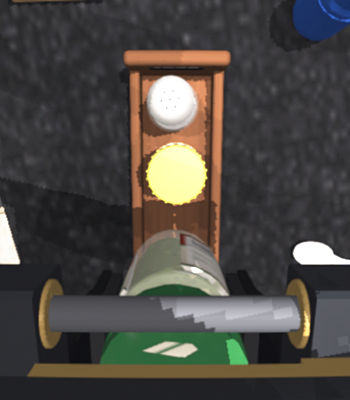

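Salt at (322,103) and yellow at (327,173) (full-image columns) stand upright with a gap between them. I'll set green slightly right of centre.

Request:
step_arm:
  steps:
    - [-0.009,0,0.1,0,0,0.002,1]
    - [-0.009,0,0.22,0,0,0.002,1]
    - [-0.009,0,0.34,0,0,0.002,1]
    - [-0.009,0,0.43,0,0,0.002,1]
    - [-0.009,0,0.49,0,0,0.002,1]
    - [-0.009,0,0.515,0,0,0.002,1]
    - [-0.009,0,0.53,0,0,0.002,1]
    - [-0.009,0,0.53,0,0,0.002,1]

```text
time_s: 20.57
position: [0.491, -0.1684, 0.0812]
tcp_rot: [[0.195, 0.981, -0.0], [0.981, -0.195, 0.0], [0.0, -0.0, -1.0]]
force: [-0.4, -0.9, -0.6]
opening: 0.518
grasp_force: 30.0
```

Request:
step_arm:
  steps:
    - [0,0,0.01,0,0,0,1]
    - [0,0,0.02,0,0,0,1]
    - [0,0,0.022,0,0,0,1]
    - [0,0,0.022,0,0,0,1]
    - [0,0,0.022,0,0,0,1]

```text
time_s: 20.98
position: [0.491, -0.1686, 0.0753]
tcp_rot: [[0.196, 0.981, 0.001], [0.981, -0.196, -0.001], [-0.0, 0.001, -1.0]]
force: [-0.2, -0.2, -1.6]
opening: 0.521
grasp_force: 30.0
```

Request:
step_arm:
  steps:
    - [0,0,0,0,0,0,-1]
    - [0,0,0,0,0,0,-1]
    - [0,0,0,0,0,0,-1]
    - [0,0,0,0,0,0,-1]
    - [0,0,0,0,0,0,-1]
    - [0,0,0,0,0,0,-1]
    - [0,0,0,0,0,0,-1]

```text
time_s: 21.57
position: [0.4908, -0.1685, 0.0748]
tcp_rot: [[0.196, 0.981, 0.0], [0.981, -0.196, -0.0], [-0.0, 0.0, -1.0]]
force: [-0.1, -0.2, -0.3]
opening: 0.949
grasp_force: 0.0
```

Request:
step_arm:
  steps:
    - [0,0,-0.05,0,0,0,-1]
    - [0,0,-0.15,0,0,0,-1]
    - [0,0,-0.25,0,0,0,-1]
    - [0,0,-0.38,0,0,0,-1]
    - [0,0,-0.48,0,0,0,-1]
    - [0,0,-0.53,0,0,0,-1]
    - [0,0,-0.53,0,0,0,-1]
    - [0,0,-0.53,0,0,0,-1]

```text
time_s: 22.23
position: [0.4909, -0.1685, 0.2343]
tcp_rot: [[0.196, 0.981, 0.002], [0.981, -0.196, -0.001], [-0.001, 0.002, -1.0]]
force: [-1.1, 0.4, -0.1]
opening: 1.002
grasp_force: 0.0
```

Run:
```python
from h import *
go(.4351,.0829,.235,-11.07)
```

```text
xyz [ 0.786 -0.346 -0.003] rz -0.005
```

Request:
step_arm:
  steps:
    - [0.12,-0.053,0,0,0,-0.005,-1]
    - [0.25,-0.11,0,0,0,-0.005,-1]
    - [0.38,-0.167,0,0,0,-0.005,-1]
    - [0.51,-0.225,0,0,0,-0.005,-1]
    - [0.63,-0.277,0,0,0,-0.005,-1]
    - [0.73,-0.321,0,0,0,-0.005,-1]
    - [0.786,-0.346,0,0,0,-0.005,-1]
    - [0.786,-0.346,0,0,0,-0.005,-1]

```text
time_s: 22.9
position: [0.4318, 0.0863, 0.2318]
tcp_rot: [[0.187, 0.982, -0.006], [0.982, -0.187, 0.001], [0.0, -0.006, -1.0]]
force: [-0.9, 0.0, 0.7]
opening: 0.999
grasp_force: 0.0
```

Request:
step_arm:
  steps:
    - [0,0,0,0,0,0,-1]
    - [0,0,0,0,0,0,-1]
    - [0,0,0,0,0,0,-1]

```text
time_s: 23.15
position: [0.4353, 0.0821, 0.2331]
tcp_rot: [[0.193, 0.981, -0.001], [0.981, -0.193, -0.0], [-0.0, -0.001, -1.0]]
force: [-0.6, -0.0, 0.3]
opening: 1.002
grasp_force: 0.0
```

Run:
```python
from h import *
c=grab('wrist','w9'); go(.4351,.0827,.079,-11.07)
cv2.imwrite('pics/w9c.png',c['image'][:400,150:500,::-1]); print(proj(c,[.4351,.0827,.12]))
```

```text
xyz [ 0.002 -0.001  0.514] rz -0.002
[325.16106156 242.71707896]
```

View pics/w9c.png

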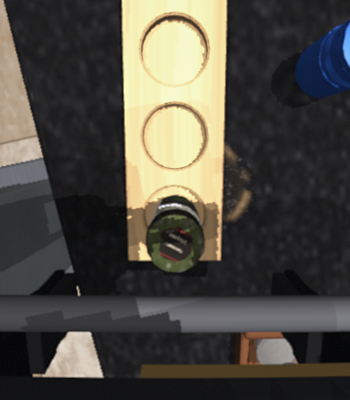

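Brown's lid is at (327,241), 2 px from the prediction. Picking it.

Request:
step_arm:
  steps:
    - [0.002,0.001,0.1,0,0,-0.002,-1]
    - [0.002,0.001,0.22,0,0,-0.002,-1]
    - [0.002,0.001,0.34,0,0,-0.002,-1]
    - [0.002,0.001,0.43,0,0,-0.002,-1]
    - [0.002,0.001,0.49,0,0,-0.002,-1]
    - [0.002,0.001,0.511,0,0,-0.002,-1]
    - [0.002,0.001,0.511,0,0,-0.002,-1]
    - [0.002,0.001,0.511,0,0,-0.002,-1]

```text
time_s: 23.87
position: [0.4361, 0.083, 0.0806]
tcp_rot: [[0.191, 0.982, 0.0], [0.982, -0.191, -0.0], [0.0, 0.0, -1.0]]
force: [0.1, -0.2, -0.6]
opening: 1.001
grasp_force: 0.0
```

Request:
step_arm:
  steps:
    - [0,0,0,0,0,0,1]
    - [0,0,0,0,0,0,1]
    - [0,0,0,0,0,0,1]
    - [0,0,0,0,0,0,1]
    - [0,0,0,0,0,0,1]
    - [0,0,0,0,0,0,1]
    - [0,0,0,0,0,0,1]
    - [0,0,0,0,0,0,1]

```text
time_s: 24.53
position: [0.4355, 0.0837, 0.0805]
tcp_rot: [[0.19, 0.982, 0.0], [0.982, -0.19, -0.0], [0.0, 0.0, -1.0]]
force: [0.3, -0.3, 0.5]
opening: 0.48
grasp_force: 0.2
```

Request:
step_arm:
  steps:
    - [0,0,0,0,0,0,1]
    - [0,0,0,0,0,0,1]
    - [0,0,0,0,0,0,1]
    - [0,0,0,0,0,0,1]

```text
time_s: 24.87
position: [0.4356, 0.0836, 0.0805]
tcp_rot: [[0.19, 0.982, 0.0], [0.982, -0.19, 0.0], [0.0, 0.0, -1.0]]
force: [-0.1, 0.2, 0.5]
opening: 0.467
grasp_force: 30.0
```

Request:
step_arm:
  steps:
    - [0,0,-0.05,0,0,0,1]
    - [0,0,-0.15,0,0,0,1]
    - [0,0,-0.25,0,0,0,1]
    - [0,0,-0.38,0,0,0,1]
    - [0,0,-0.48,0,0,0,1]
    - [0,0,-0.54,0,0,0,1]
    - [0,0,-0.54,0,0,0,1]
    - [0,0,-0.54,0,0,0,1]

```text
time_s: 25.53
position: [0.4354, 0.0836, 0.2428]
tcp_rot: [[0.19, 0.982, 0.002], [0.982, -0.19, -0.0], [0.0, 0.002, -1.0]]
force: [-0.1, -0.0, -2.0]
opening: 0.461
grasp_force: 30.0
```

Run:
```python
from h import *
p=ctr-yd*.0495; print(p); go(p[0],p[1],.24,-11.2)
```

```text
[ 0.4815854  -0.21435728]
xyz [-0.946  0.34   0.01 ] rz 0.005
```

Request:
step_arm:
  steps:
    - [-0.1,0.036,0,0,0,0.002,1]
    - [-0.22,0.079,0,0,0,0.002,1]
    - [-0.34,0.122,0,0,0,0.002,1]
    - [-0.43,0.154,0,0,0,0.002,1]
    - [-0.48,0.172,0,0,0,0.002,1]

```text
time_s: 25.95
position: [0.4583, -0.0703, 0.2401]
tcp_rot: [[0.194, 0.981, -0.003], [0.981, -0.194, 0.0], [-0.0, -0.003, -1.0]]
force: [0.1, -0.1, -1.5]
opening: 0.463
grasp_force: 30.0
```

Request:
step_arm:
  steps:
    - [-0.13,0.047,0,0,0,0.003,1]
    - [-0.25,0.09,0,0,0,0.003,1]
    - [-0.35,0.126,0,0,0,0.003,1]
    - [-0.43,0.155,0,0,0,0.003,1]
    - [-0.46,0.166,0,0,0,0.003,1]
    - [-0.466,0.168,0,0,0,0.003,1]
    - [-0.466,0.168,0,0,0,0.003,1]
    - [-0.466,0.168,0,0,0,0.003,1]

```text
time_s: 26.62
position: [0.4803, -0.2125, 0.2411]
tcp_rot: [[0.193, 0.981, -0.003], [0.981, -0.193, 0.003], [0.002, -0.004, -1.0]]
force: [0.0, 0.3, -0.8]
opening: 0.463
grasp_force: 30.0
```

Request:
step_arm:
  steps:
    - [0,0,0,0,0,0,1]
    - [0,0,0,0,0,0,1]
    - [0,0,0,0,0,0,1]

```text
time_s: 26.87
position: [0.4814, -0.2132, 0.2426]
tcp_rot: [[0.192, 0.981, -0.0], [0.981, -0.192, 0.0], [0.0, -0.0, -1.0]]
force: [0.5, 0.0, -1.9]
opening: 0.464
grasp_force: 30.0
```

Run:
```python
from h import *
c=grab('wrist','w10'); hsv=cv2.cvtColor(c['image'],cv2.COLOR_RGB2HSV)
for n,lo,hi,z in (('yel',(22,120,80),(32,255,255),.104),('green',(50,150,60),(80,255,255),.112)):
    m=cv2.inRange(hsv,lo,hi); m[:,:270]=0;m[:,390:]=0;m[265:]=0
    x,y,w,h=cv2.boundingRect(m); print(n,x,y,w,h,tr(c,x+w/2,y+h/2,z))
p=ctr-yd*.0495; go(p[0],p[1],.0745,-11.2); cv2.imwrite('pics/w10c.png',c['image'][:400,150:500,::-1])
```

```text
yel 295 69 64 65 [0.0004 0.0442]
green 310 154 32 44 [-0.0002 -0.0053]
xyz [-0.003  0.001  0.56 ] rz 0.002
```

View pics/w10c.png

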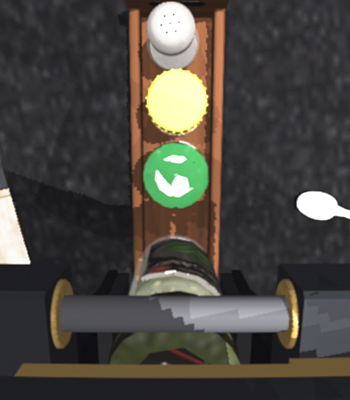

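Salt, yellow and green are standing in order (columns ≈323–327, rows 28, 101, 175). Now placing brown.

Request:
step_arm:
  steps:
    - [-0.001,0.001,0.1,0,0,0.002,1]
    - [-0.001,0.001,0.22,0,0,0.002,1]
    - [-0.001,0.001,0.34,0,0,0.002,1]
    - [-0.001,0.001,0.43,0,0,0.002,1]
    - [-0.001,0.001,0.49,0,0,0.002,1]
    - [-0.001,0.001,0.52,0,0,0.002,1]
    - [-0.001,0.001,0.535,0,0,0.002,1]
    - [-0.001,0.001,0.535,0,0,0.002,1]

```text
time_s: 27.58
position: [0.4818, -0.2147, 0.0817]
tcp_rot: [[0.195, 0.981, -0.0], [0.981, -0.195, 0.0], [0.0, -0.0, -1.0]]
force: [-0.1, -0.9, -1.6]
opening: 0.46
grasp_force: 30.0
```

Request:
step_arm:
  steps:
    - [0,0,0.01,0,0,0,1]
    - [0,0,0.02,0,0,0,1]
    - [0,0,0.026,0,0,0,1]
    - [0,0,0.026,0,0,0,1]
    - [0,0,0.026,0,0,0,1]

```text
time_s: 28.0
position: [0.4819, -0.2149, 0.0746]
tcp_rot: [[0.195, 0.981, 0.001], [0.981, -0.195, -0.001], [-0.0, 0.001, -1.0]]
force: [0.8, -0.3, -1.0]
opening: 0.467
grasp_force: 30.0
```

Request:
step_arm:
  steps:
    - [0,0,0,0,0,0,-1]
    - [0,0,0,0,0,0,-1]
    - [0,0,0,0,0,0,-1]
    - [0,0,0,0,0,0,-1]
    - [0,0,0,0,0,0,-1]
    - [0,0,0,0,0,0,-1]
    - [0,0,0,0,0,0,-1]

```text
time_s: 28.58
position: [0.4817, -0.2148, 0.0742]
tcp_rot: [[0.196, 0.981, 0.0], [0.981, -0.196, -0.0], [-0.0, 0.0, -1.0]]
force: [0.7, 0.7, -0.1]
opening: 0.903
grasp_force: 0.0
```

Request:
step_arm:
  steps:
    - [0,0,-0.05,0,0,0,-1]
    - [0,0,-0.15,0,0,0,-1]
    - [0,0,-0.25,0,0,0,-1]
    - [0,0,-0.38,0,0,0,-1]
    - [0,0,-0.48,0,0,0,-1]
    - [0,0,-0.53,0,0,0,-1]
    - [0,0,-0.53,0,0,0,-1]
    - [0,0,-0.53,0,0,0,-1]

```text
time_s: 29.25
position: [0.4818, -0.2148, 0.2337]
tcp_rot: [[0.195, 0.981, 0.001], [0.981, -0.195, -0.001], [-0.001, 0.002, -1.0]]
force: [-0.9, 0.0, -0.1]
opening: 1.001
grasp_force: 0.0
```

Run:
```python
from h import *
go(.462,-.46,.235,-11.2)
```

```text
xyz [-0.814  0.095 -0.003] rz -0.002
```

Request:
step_arm:
  steps:
    - [-0.12,0.014,0,0,0,0,-1]
    - [-0.25,0.029,0,0,0,0,-1]
    - [-0.38,0.044,0,0,0,0,-1]
    - [-0.51,0.06,0,0,0,0,-1]
    - [-0.64,0.075,0,0,0,0,-1]
    - [-0.74,0.087,0,0,0,0,-1]
    - [-0.78,0.091,0,0,0,0,-1]
    - [-0.78,0.091,0,0,0,0,-1]

```text
time_s: 29.92
position: [0.4614, -0.452, 0.2304]
tcp_rot: [[0.199, 0.98, -0.002], [0.98, -0.199, 0.002], [0.002, -0.002, -1.0]]
force: [-0.2, 0.3, 0.2]
opening: 0.999
grasp_force: 0.0
```

Request:
step_arm:
  steps:
    - [0,0,0,0,0,0,-1]
    - [0,0,0,0,0,0,-1]
    - [0,0,0,0,0,0,-1]
    - [0,0,0,0,0,0,-1]

```text
time_s: 30.25
position: [0.4631, -0.4476, 0.2332]
tcp_rot: [[0.194, 0.981, -0.0], [0.981, -0.194, 0.001], [0.001, -0.001, -1.0]]
force: [0.4, 0.5, 0.5]
opening: 0.998
grasp_force: 0.0
```

Run:
```python
from h import *
c=grab('wrist','w11')
```

```text
(no output)
```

View pics/w11.png

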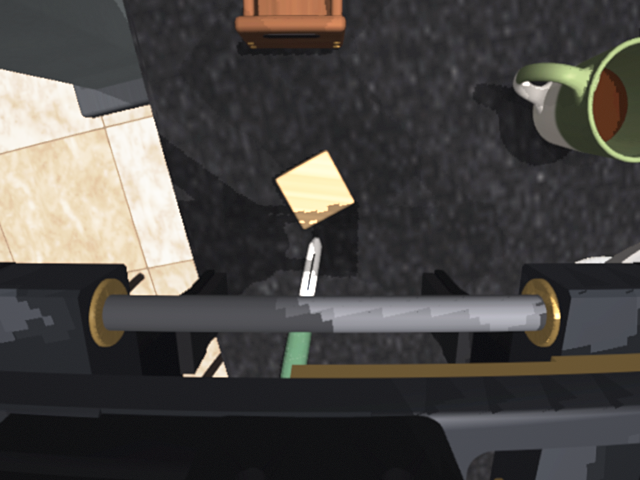

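Filler top at about (315,190), rotated, corners (326,151), (275,181), (304,229), (354,200); tray's right end board at rows 14–48; mug at (600,100).

Run:
```python
from h import *
c=load('w11'); hsv=cv2.cvtColor(c['image'],cv2.COLOR_RGB2HSV)
m=((hsv[:,:,0]>10)&(hsv[:,:,0]<40)&(hsv[:,:,1]>40)&(hsv[:,:,2]>70)).astype(np.uint8); m[:140]=0;m[240:]=0;m[:,:265]=0;m[:,365:]=0
cs,_=cv2.findContours(m,0,cv2.CHAIN_APPROX_NONE); b=cv2.boxPoints(cv2.minAreaRect(max(cs,key=cv2.contourArea))); print(b.tolist())
P=np.array([onz(c,*q,.07)[:2] for q in b]); e=np.roll(P,-1,0)-P; print(P.round(4).tolist(),np.linalg.norm(e,axis=1).round(4),np.degrees(np.arctan2(e[:,1],e[:,0])).round(1)%90,'ctr',P.mean(0))
for z in (.05,.1): print('mug',onz(c,525,80,z),onz(c,590,100,z))
print('end inner/outer',tr(c,290,14.5,.058),tr(c,290,32,.058))
print([(k,int(c['image'][k,290].astype(int).sum())) for k in range(0,50,2)])
```

```text
[[273.1809997558594, 178.210693359375], [326.4985046386719, 148.2196044921875], [356.3026428222656, 201.20477294921875], [302.9851379394531, 231.19586181640625]]
[[0.4312, -0.4018], [0.4758, -0.3876], [0.4908, -0.4317], [0.4451, -0.4471]] [0.0467 0.0466 0.0482 0.0474] [17.6 18.8 18.7 17. ] ctr [ 0.46072252 -0.41702384]
mug [ 0.64055446 -0.36488571  0.05      ] [ 0.69333    -0.38918706  0.05      ]
mug [ 0.61462422 -0.36773469  0.1       ] [ 0.65913187 -0.38822896  0.1       ]
end inner/outer [ 0.0008 -0.1233] [ 0.0007 -0.1355]
[(0, 392), (2, 390), (4, 391), (6, 391), (8, 391), (10, 391), (12, 392), (14, 374), (16, 332), (18, 358), (20, 384), (22, 391), (24, 396), (26, 363), (28, 308), (30, 221), (32, 119), (34, 149), (36, 46), (38, 88), (40, 108), (42, 109), (44, 106), (46, 101), (48, 97)]
```

Request:
step_arm:
  steps:
    - [0.099,-0.028,0,0,0,-0.15,-1]
    - [0.099,-0.028,0,0,0,-0.3,-1]
    - [0.099,-0.028,0,0,0,-0.45,-1]
    - [0.099,-0.028,0,0,0,-0.58,-1]
    - [0.099,-0.028,0,0,0,-0.649,-1]
    - [0.099,-0.028,0.1,0,0,-0.649,-1]
    - [0.099,-0.028,0.2,0,0,-0.649,-1]
    - [0.099,-0.028,0.25,0,0,-0.649,-1]

```text
time_s: 30.97
position: [0.4596, -0.4167, 0.1559]
tcp_rot: [[-0.309, 0.951, -0.002], [0.951, 0.309, 0.003], [0.003, -0.001, -1.0]]
force: [-0.3, 1.0, -0.3]
opening: 0.999
grasp_force: 0.0
```

Request:
step_arm:
  steps:
    - [0,0,0,0,0,0,-1]
    - [0,0,0,0,0,0,-1]
    - [0,0,0,0,0,0,-1]

```text
time_s: 31.22
position: [0.4611, -0.4193, 0.1595]
tcp_rot: [[-0.308, 0.951, 0.002], [0.951, 0.308, -0.002], [-0.002, 0.001, -1.0]]
force: [0.6, 0.4, -0.0]
opening: 1.001
grasp_force: 0.0
```

Run:
```python
from h import *
s=read_state();print(s['position']); go(.4607,-.417,.0665,18)
```

```text
[ 0.46110877 -0.4192524   0.15951716]
xyz [0.008 0.001 0.31 ] rz -0.001
```

Request:
step_arm:
  steps:
    - [0.008,0.001,0.07,0,0,0,-1]
    - [0.008,0.001,0.15,0,0,0,-1]
    - [0.008,0.001,0.23,0,0,0,-1]
    - [0.008,0.001,0.29,0,0,0,-1]
    - [0.008,0.001,0.31,0,0,0,-1]
    - [0.008,0.001,0.31,0,0,0,-1]
    - [0.008,0.001,0.31,0,0,0,-1]

```text
time_s: 31.8
position: [0.4606, -0.4174, 0.0666]
tcp_rot: [[-0.308, 0.951, 0.002], [0.951, 0.308, -0.002], [-0.002, 0.001, -1.0]]
force: [1.4, -0.1, 0.5]
opening: 1.001
grasp_force: 0.0
```

Request:
step_arm:
  steps:
    - [0,0,0,0,0,0,1]
    - [0,0,0,0,0,0,1]
    - [0,0,0,0,0,0,1]
    - [0,0,0,0,0,0,1]
    - [0,0,0,0,0,0,1]
    - [0,0,0,0,0,0,1]
    - [0,0,0,0,0,0,1]
    - [0,0,0,0,0,0,1]

```text
time_s: 32.47
position: [0.4599, -0.4164, 0.0652]
tcp_rot: [[-0.308, 0.951, 0.0], [0.951, 0.308, 0.0], [-0.0, 0.0, -1.0]]
force: [-0.2, -0.2, 0.7]
opening: 0.524
grasp_force: 30.0
```

Request:
step_arm:
  steps:
    - [0,0,0,0,0,0,1]
    - [0,0,0,0,0,0,1]
    - [0,0,0,0,0,0,1]
    - [0,0,0,0,0,0,1]
    - [0,0,0,0,0,0,1]

```text
time_s: 32.88
position: [0.4599, -0.4164, 0.0652]
tcp_rot: [[-0.308, 0.951, 0.0], [0.951, 0.308, 0.0], [-0.0, 0.0, -1.0]]
force: [0.1, 0.8, 1.0]
opening: 0.524
grasp_force: 30.0
```

Request:
step_arm:
  steps:
    - [0,0,-0.05,0,0,0,1]
    - [0,0,-0.15,0,0,0,1]
    - [0,0,-0.25,0,0,0,1]
    - [0,0,-0.38,0,0,0,1]
    - [0,0,-0.48,0,0,0.1,1]
    - [0,0,-0.55,0,0,0.25,1]
    - [0,0,-0.57,0,0,0.4,1]
    - [0,0,-0.57,0,0,0.5,1]

```text
time_s: 33.55
position: [0.4606, -0.4175, 0.239]
tcp_rot: [[0.085, 0.996, 0.003], [0.996, -0.085, -0.004], [-0.004, 0.004, -1.0]]
force: [0.1, -0.2, -0.8]
opening: 0.531
grasp_force: 30.0
```

Request:
step_arm:
  steps:
    - [0,0,0,0,0,0,1]
    - [0,0,0,0,0,0,1]
    - [0,0,0,0,0,0,1]

```text
time_s: 33.8
position: [0.4594, -0.416, 0.2353]
tcp_rot: [[0.078, 0.997, -0.001], [0.997, -0.078, 0.001], [0.001, -0.001, -1.0]]
force: [-1.1, 0.6, -0.9]
opening: 0.525
grasp_force: 30.0
```

Run:
```python
from h import *
p=ctr-yd*.0975; print(p,read_state()['position']); go(p[0],p[1],.24,-11.2)
```

```text
[ 0.47226215 -0.26144313] [ 0.45938744 -0.41604052  0.23528559]
xyz [ 0.517  0.003 -0.015] rz 0.15
```

Request:
step_arm:
  steps:
    - [0.11,0.001,-0.015,0,0,0.04,1]
    - [0.23,0.001,-0.015,0,0,0.08,1]
    - [0.34,0.002,-0.015,0,0,0.12,1]
    - [0.43,0.003,-0.015,0,0,0.15,1]
    - [0.49,0.003,-0.015,0,0,0.15,1]
    - [0.52,0.003,-0.015,0,0,0.15,1]
    - [0.52,0.003,-0.015,0,0,0.15,1]
    - [0.52,0.003,-0.015,0,0,0.15,1]

```text
time_s: 34.47
position: [0.4734, -0.2615, 0.2405]
tcp_rot: [[0.195, 0.981, 0.0], [0.981, -0.195, -0.001], [-0.001, 0.0, -1.0]]
force: [0.5, -0.2, -0.9]
opening: 0.524
grasp_force: 30.0
```

Request:
step_arm:
  steps:
    - [0,0,0,0,0,0,1]
    - [0,0,0,0,0,0,1]
    - [0,0,0,0,0,0,1]
    - [0,0,0,0,0,0,1]

```text
time_s: 34.8
position: [0.4731, -0.262, 0.2405]
tcp_rot: [[0.197, 0.98, 0.0], [0.98, -0.197, -0.0], [-0.0, 0.0, -1.0]]
force: [-0.3, 0.3, 0.2]
opening: 0.527
grasp_force: 30.0
```

Run:
```python
from h import *
c=grab('wrist','w12'); p=ctr-yd*.0967; print(read_state()['position']);go(p[0],p[1],.074,-11.2)
for y in (-.0505,-.052,-.054): print(y,proj(c,[*(ctr+yd*y),.113]))
cv2.imwrite('pics/w12c.png',c['image'][:400,150:500,::-1])
```

```text
[ 0.47304991 -0.26176771  0.24055114]
xyz [ 0.003 -0.003  0.555] rz -0.004
-0.0505 [323.93656169 170.03121144]
-0.052 [323.94352312 172.27730987]
-0.054 [323.95277836 175.26371251]
```

View pics/w12c.png

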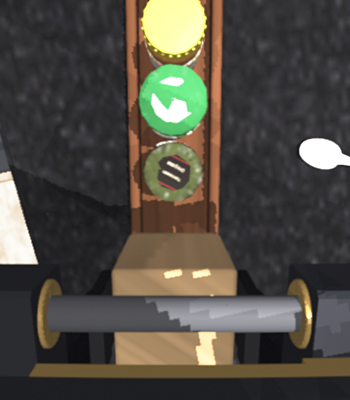

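Brown's lid (325,171) puts it at y ≈ -0.051, so the filler slot is about 52 mm wide. Descending in two stages.

Request:
step_arm:
  steps:
    - [0.002,-0.003,0.1,0,0,-0.004,1]
    - [0.002,-0.003,0.2,0,0,-0.004,1]
    - [0.002,-0.003,0.29,0,0,-0.004,1]
    - [0.002,-0.003,0.35,0,0,-0.004,1]
    - [0.002,-0.003,0.37,0,0,-0.004,1]
    - [0.002,-0.003,0.37,0,0,-0.004,1]
    - [0.002,-0.003,0.37,0,0,-0.004,1]
    - [0.002,-0.003,0.37,0,0,-0.004,1]

```text
time_s: 35.52
position: [0.4733, -0.2611, 0.1309]
tcp_rot: [[0.193, 0.981, 0.002], [0.981, -0.193, -0.002], [-0.001, 0.003, -1.0]]
force: [-0.3, -0.7, -1.1]
opening: 0.525
grasp_force: 30.0
```

Request:
step_arm:
  steps:
    - [0,0,0,0,0,0,1]
    - [0,0,0,0,0,0,1]
    - [0,0,0,0,0,0,1]

```text
time_s: 35.77
position: [0.4728, -0.2606, 0.1306]
tcp_rot: [[0.193, 0.981, 0.001], [0.981, -0.193, -0.001], [-0.001, 0.002, -1.0]]
force: [0.4, -0.4, -0.5]
opening: 0.526
grasp_force: 30.0
```

Run:
```python
from h import *
p=ctr-yd*.097; s=read_state()['position']; q=np.array(s[:2])-ctr; print(s,'tray',q@xd,q@yd);go(p[0],p[1],.074,-11.2)
```

```text
[ 0.47278136 -0.26056311  0.13059147] tray 0.0003383870836526571 -0.09653589411612212
xyz [-0.001 -0.001  0.189] rz 0.001
```

Aligned within 1 mm. Lowering slowly, releasing and rising.

Request:
step_arm:
  steps:
    - [-0.001,-0.001,0.04,0,0,0.001,1]
    - [-0.001,-0.001,0.08,0,0,0.001,1]
    - [-0.001,-0.001,0.115,0,0,0.001,1]
    - [-0.001,-0.001,0.145,0,0,0.001,1]
    - [-0.001,-0.001,0.165,0,0,0.001,1]
    - [-0.001,-0.001,0.175,0,0,0.001,1]
    - [-0.001,-0.001,0.175,0,0,0.001,1]
    - [-0.001,-0.001,0.175,0,0,0.001,1]

```text
time_s: 36.43
position: [0.4721, -0.2606, 0.0771]
tcp_rot: [[0.194, 0.981, 0.0], [0.981, -0.194, -0.0], [-0.0, 0.0, -1.0]]
force: [-0.5, 0.0, -1.2]
opening: 0.528
grasp_force: 30.0
```

Run:
```python
from h import *
st=read_state(); s=st['position']; q=np.array(s[:2])-ctr; print(s,'tray',q@xd,q@yd,st['force'],st['moment'])
```

```text
[ 0.47212087 -0.26056955  0.07712736] tray -0.00030826611591287025 -0.09667049726120044 [-0.4835246   0.01422453 -1.20677343] [-0.11339885  0.05629608  0.03983348]
```

Request:
step_arm:
  steps:
    - [0,0,0.006,0,0,0,1]
    - [0,0,0.011,0,0,0,1]
    - [0,0,0.011,0,0,0,1]
    - [0,0,0.011,0,0,0,1]

```text
time_s: 36.77
position: [0.4721, -0.2605, 0.074]
tcp_rot: [[0.194, 0.981, 0.0], [0.981, -0.194, -0.0], [-0.0, 0.0, -1.0]]
force: [-0.7, -0.1, -0.9]
opening: 0.529
grasp_force: 30.0
```

Request:
step_arm:
  steps:
    - [0,0,0,0,0,0,-1]
    - [0,0,0,0,0,0,-1]
    - [0,0,0,0,0,0,-1]
    - [0,0,0,0,0,0,-1]
    - [0,0,0,0,0,0,-1]
    - [0,0,0,0,0,0,-1]
    - [0,0,0,0,0,0,-1]

```text
time_s: 37.35
position: [0.4721, -0.2605, 0.0739]
tcp_rot: [[0.194, 0.981, 0.0], [0.981, -0.194, -0.0], [-0.0, 0.0, -1.0]]
force: [0.7, 0.1, -0.5]
opening: 0.955
grasp_force: 0.0
```

Request:
step_arm:
  steps:
    - [0,0,-0.05,0,0,0,-1]
    - [0,0,-0.15,0,0,0,-1]
    - [0,0,-0.25,0,0,0,-1]
    - [0,0,-0.38,0,0,0,-1]
    - [0,0,-0.48,0,0,0,-1]
    - [0,0,-0.53,0,0,0,-1]
    - [0,0,-0.53,0,0,0,-1]
    - [0,0,-0.53,0,0,0,-1]

```text
time_s: 38.02
position: [0.4722, -0.2606, 0.2335]
tcp_rot: [[0.194, 0.981, 0.001], [0.981, -0.194, -0.001], [-0.001, 0.002, -1.0]]
force: [-0.0, -0.2, -0.1]
opening: 1.0
grasp_force: 0.0
```

Request:
step_arm:
  steps:
    - [-0.13,0,0,0,0,0,-1]
    - [-0.26,0,0,0,0,0,-1]
    - [-0.38,0,0,0,0,0,-1]
    - [-0.4,0,0,0,0,0,-1]
    - [-0.4,0,0,0,0,0,-1]
    - [-0.4,0,0,0,0,0,-1]
    - [-0.4,0,0,0,0,0,-1]

```text
time_s: 38.6
position: [0.4483, -0.3761, 0.2314]
tcp_rot: [[0.193, 0.981, -0.002], [0.981, -0.193, 0.004], [0.003, -0.003, -1.0]]
force: [-0.4, -0.0, 0.0]
opening: 1.0
grasp_force: 0.0
```

Run:
```python
from h import *
c=grab('wrist','w13'); s=grab('scene','s13')
big=cv2.resize(s['image'][170:370,190:470],None,fx=1.8,fy=1.8,interpolation=cv2.INTER_CUBIC); w=c['image'][:360,220:440]
o=np.zeros((360,504+220,3),np.uint8); o[:,:504]=big; o[:,504:]=w; cv2.imwrite('pics/fin.png',o[:,:,::-1])
```

```text
(no output)
```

View pics/fin.png

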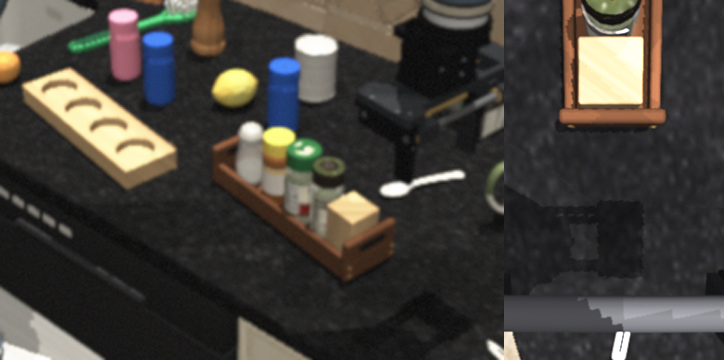

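The composite shows salt, yellow, green, brown and filler upright in order in the tray. The filler sits square at the right end (wrist crop at (610,70)), and the gripper is clear.

```bash
python3 -c "
from rig import *
print(hand_in())"
```

```text
the job is handed in; nothing more can be done
None
```

The job is handed in, and the hand-in gave no verdict: the last pictures show the four jars upright in the tray in their original order (salt, yellow, green, brown) with the filler at the right end, done in about 39 s.

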